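Gauge the drive slots of the mill cups and set the rejects aside

ROBOT

A 6-joint arm with a two-finger parallel gripper is mounted at the origin on a cart in front of the work surface, level with it; the furniture and walls round the work are solid. World frame = base frame: x ahead of the robot, y to its left, z up, the work surface at z = 0. Lengths are in m, angles in degrees, forces in N, time in s.
With the tool pointing down it reaches from about 0.325 to 0.9 m from the base axis. Payload 3.5 kg.
Tool frame: the origin (TCP) lies at the very end of the fingers, on their centre line; the grasp point (between the pads) lies 19 mm behind it; z points along the fingers, y is the direction in which the jaws open and shut (so a half turn about z gives the same grasp; the last joint's range is limited). The gripper opens to 85 mm and grips with 20 to 120 N. Pads are 22 mm wide; open, the fingers measure 114 mm over their backs; the gripper's body (76 mm by 85 mm) begins 54 mm behind the grasp point. The pads swing forward as they close: fully open they stand 13 mm farther back than shut.
Start: joints at [66.039, 15.837, -1.513, 72.651, 0, 84.076], TCP at [0.194, 0.594, 0.231] pointing down, gripper open.
Joint ranges: [-178.77, 178.77], [-48.84, 107.48], [-61.69, 71.31], [-111.58, 123.2], [-90, 87.43], [-180, 180]. Speed limits (degrees/s): [147.25, 147.25, 180, 180, 180, 180].

INTERFACE

Orientations are given as [roll, pitch, yaw] about the fixed x, y, z axes, in that order (R = Rz(yaw) Ry(pitch) Rx(roll)).
In Python, from rig import ctrl, optics gives the robot as it stands. The module is installed in compiled form; this text tells all that it offers.
- The arm moves only by the shell command python3 -m inch 'ROWS'. ROWS is JSON, a list that holds one entry, the list of rows, each a list of 5 numbers: the shift along the tool's x, y, z in m, then the turn about the tool's z in rad, then the opening, from -1 (shut) to 1 (fully open). In form: [[[tx, ty, tz, roll, jaw], ...]]. A call has 1 to 8 rows; each row is the pose to reach, as a shift and turn from the pose commanded when the call began, along the tool's axes at that moment; what a row does not reach only later rows make up. A row lasts 1/10 s, in which the tool goes at most 50 mm and 8.59 degrees, less where a joint would pass 70% of its speed; a pose out of reach is approached as far as the arm can. A call with a gripper value outside its range is refused whole. The fingers move at their own pace and stop on an object; the grip force is fixed at half the most. Time passes only in rows, so rows that repeat a pose let the fingers close. It gives the time, the measured TCP pose, the force and the opening at its end, in the units of the state.
- ctrl.read_state(): the state, without advancing time (a new reading comes with each control period).
- optics.grab_frame(name): name is "side" or "top" or "wrist"; returns a dict with "image" (384x512x3 uint8, blue, green, red), "camera_matrix" (3x3 intrinsics, pixels), "camera_from_world" (4x4, takes a point from world to camera coordinates). Camera axes: x right, y down, z forward; pixel columns grow to the right and rows downward; lengths in m; the calibration is good to about 2 mm. The wrist camera is an equidistant fisheye: a pixel r from the principal point sees the ray r / f radians off the axis. A picture is of the moment at which its call begins. There is no depth.
- ctrl.hand_in(): hands the job in, once; it reports no verdict.
The state is a dict: "time_s": time; "joints": joint angles; "qvel": joint speeds; "effort": joint torques, N m; "position": TCP position; "ee_rot": TCP orientation; "contact_force": force on the tool from outside, world axes, zero at the start; "wrist_torque": the same for the moment, N m; "opening": finger opening in m.
Only numpy, scipy, OpenCV 4.12 (cv2) and the standard library are available. Lean on these libraries where they do the work, as an engineer would, in place of code of your own. Each camera call takes 0.05 s, during which the arm holds its last target.

TASK

Turn the mill cups mouth down and check the drive slot in each cup's foot in the order of the log - blue, yellow, green, leaving out any that is not there: push the depth gauge's sprung pin into the slot until its base sits flat on the foot, hold it there for a second and read the depth. Cups whose slot is less than 6 mm deep go into the red tray, the others onto the grey mat, all standing mouth down; put the gauge back upright on its stand and leave the other things on the bench where they are.

Things in the scene. Friction and masses are not known exactly. Their poses are not given: they have to be found in the camera images.
- cup_blue_mid (a point): octagonal steel mill cup, blue band near its mouth: 54 mm across flats, 62 mm tall, 0.32 kg, open bore 40 mm wide. Point: its centre, 31 mm from either end. z axis: from foot to mouth (z down = mouth down); its eight flats face along +-x, +-y and the diagonals. It stays put when laid on a flat. Starts on the table on the left, mouth up. None if absent.
- cup_blue_foot (a point): centre of the foot (closed end) of the blue-banded cup, in the plane of its two lands, at the mouth of the drive slot; same axes as the cup. The slot runs right across the foot along the cup's x axis, 12 mm wide, with a flat bottom, somewhere between 3 and 10 mm deep: its depth is not given and must be gauged.
- cup_yellow_mid (a point): octagonal steel mill cup, yellow band near its mouth: 54 mm across flats, 62 mm tall, 0.32 kg, open bore 40 mm wide. Point: its centre, 31 mm from either end. z axis: from foot to mouth (z down = mouth down); its eight flats face along +-x, +-y and the diagonals. It stays put when laid on a flat. Starts on the table on the left, mouth up. None if absent.
- cup_yellow_foot (a point): centre of the foot (closed end) of the yellow-banded cup, in the plane of its two lands, at the mouth of the drive slot; same axes as the cup. The slot runs right across the foot along the cup's x axis, 12 mm wide, with a flat bottom, somewhere between 3 and 10 mm deep: its depth is not given and must be gauged.
- cup_green_mid (a point): octagonal steel mill cup, green band near its mouth: 54 mm across flats, 62 mm tall, 0.32 kg, open bore 40 mm wide. Point: its centre, 31 mm from either end. z axis: from foot to mouth (z down = mouth down); its eight flats face along +-x, +-y and the diagonals. It stays put when laid on a flat. Starts on the table on the left, mouth down. None if absent.
- cup_green_foot (a point): centre of the foot (closed end) of the green-banded cup, in the plane of its two lands, at the mouth of the drive slot; same axes as the cup. The slot runs right across the foot along the cup's x axis, 12 mm wide, with a flat bottom, somewhere between 3 and 10 mm deep: its depth is not given and must be gauged.
- gauge_mid (a point): hand-held depth gauge: dark housing 18 x 30 x 46 mm (x, y, z) upright on a steel base bar, orange-tipped stem on top (63 mm over the base's underside, 77 mm with the pin in), scale and orange pointer on both wide faces. 0.15 kg. Starts upright on its stand. Point: in the housing, 32 mm above the base's underside; grip it here across its 30 mm (along y). z axis up.
- gauge_base (a point): centre of the underside of the gauge's base bar (20 mm along x, 50 mm along y, 8 mm thick), where the pin comes out; same axes as the gauge. The pin is 5 mm thick and stands 14 mm out of the base at rest.
- pin_tip (a point): centre of the flat tip of the gauge's sprung pin; same axes as the gauge.
- gauge_pin (a joint): travel of the gauge's sprung pin, m: 0 at rest (14 mm out), 0.0145 fully in; the spring takes 3 N to start, 5.5 N at 12 mm. With the base flat on a cup's foot and the pin on the slot's bottom, slot depth = 0.014 - this value. Pointers and stem rise by the same amount; on the scale green means a slot deeper than 6 mm, red a shallower one.
- stand_top (a point): black gauge stand, 50 x 70 mm (x, y) with its top 18 mm above the table; this point is the centre of the top, where the gauge's base rests flat, its y axis along the stand's, its pin hanging in a 16 mm wide slot. An end stop 6 mm high stands at either end, 60 mm apart inside.
- mat_top (a point): grey drying mat, 220 mm (x) by 260 mm (y), 2 mm thick; this point is the centre of its top.
- tray_floor (a point): red reject tray, 192 mm (x) by 122 mm (y) inside, walls 24 mm high over its floor, 4 mm thick; this point is the centre of its floor, 4 mm above the table. Room for two cups side by side along x.
- reagent_bottle: small white bottle with a red cap, 44 mm wide, 90 mm tall, a bystander on the right; origin at its underside.
- dropper_bottle: amber dropper bottle, 33 mm wide, 82 mm tall, a bystander on the right; origin at its underside.
- tape_roll: roll of blue tape, 58 x 64 x 20 mm, a bystander on the left; origin at its underside.
- jug: large white jug with a green cap, 86 x 148 x 305 mm, at the back on the right, fixed; origin at its underside. Behind the whole work surface stands the room's wall, its face at about x = 0.75.
- pot: specimen pot with a white cap, 50 mm wide, 55 mm tall, a bystander on the left; origin at its underside.

How it is judged (in metres and radians):
On the way, in this order (a step that is already met when the one before it is completed fails the run):
1. the blue-banded cup stands mouth down and is gauged: gauge base flat on its foot (within 1.8 mm and 0.05 rad), pin on the bottom of its slot, held 0.4 s (angle between cup_blue_mid's own z axis and vertical above 3.05 rad and horizontal distance between gauge_base and cup_blue_foot below 0.024 m and z of gauge_base in the frame of cup_blue_foot between -0.0018 and 0.0018 m and angle between the z axis of gauge_base and the z axis of cup_blue_foot, either way round below 0.05 rad and y of pin_tip in the frame of cup_blue_foot between -0.006 and 0.006 m and z of pin_tip in the frame of cup_blue_foot between 0.0025 and 0.0055 m), for 0.4 s.
2. the yellow-banded cup stands mouth down and is gauged: gauge base flat on its foot (within 1.8 mm and 0.05 rad), pin on the bottom of its slot, held 0.4 s (angle between cup_yellow_mid's own z axis and vertical above 3.05 rad and horizontal distance between gauge_base and cup_yellow_foot below 0.024 m and z of gauge_base in the frame of cup_yellow_foot between -0.0018 and 0.0018 m and angle between the z axis of gauge_base and the z axis of cup_yellow_foot, either way round below 0.05 rad and y of pin_tip in the frame of cup_yellow_foot between -0.006 and 0.006 m and z of pin_tip in the frame of cup_yellow_foot between 0.002 and 0.005 m), for 0.4 s.
3. the green-banded cup stands mouth down and is gauged: gauge base flat on its foot (within 1.8 mm and 0.05 rad), pin on the bottom of its slot, held 0.4 s (angle between cup_green_mid's own z axis and vertical above 3.05 rad and horizontal distance between gauge_base and cup_green_foot below 0.024 m and z of gauge_base in the frame of cup_green_foot between -0.0018 and 0.0018 m and angle between the z axis of gauge_base and the z axis of cup_green_foot, either way round below 0.05 rad and y of pin_tip in the frame of cup_green_foot between -0.006 and 0.006 m and z of pin_tip in the frame of cup_green_foot between 0.0075 and 0.0105 m), for 0.4 s.
At the end, for the whole second after the job is handed in: Every cup stands mouth down (within 5 degrees): those with a slot under 6 mm deep on the floor of the red tray, the others on the grey mat with their centre at least 13 mm inside its edge; the gauge stands upright on its stand, centred within 14 mm, base down on its top (angle between each of cup_green_mid, cup_blue_mid, cup_yellow_mid's own z axis and vertical above 3.05 rad and x of cup_green_mid in the frame of mat_top between -0.097 and 0.097 m and y of cup_green_mid in the frame of mat_top between -0.117 and 0.117 m and z of cup_green_mid in the frame of mat_top between 0.026 and 0.036 m and x of cup_blue_mid in the frame of tray_floor between -0.085 and 0.085 m and y of cup_blue_mid in the frame of tray_floor between -0.05 and 0.05 m and z of cup_blue_mid in the frame of tray_floor between 0.026 and 0.036 m and x of cup_yellow_mid in the frame of tray_floor between -0.085 and 0.085 m and y of cup_yellow_mid in the frame of tray_floor between -0.05 and 0.05 m and z of cup_yellow_mid in the frame of tray_floor between 0.026 and 0.036 m and horizontal distance between gauge_base and stand_top below 0.014 m and angle between gauge_mid's own z axis and vertical below 0.1 rad and z of gauge_base in the frame of stand_top between -0.003 and 0.003 m); the robot touches nothing.
It fails at once if a bystander (small bottles, tape roll, pot) is pushed more than 30 mm from its place (distance of any of reagent_bottle, dropper_bottle, tape_roll, pot from where it was at the start of the episode above 0.03 m).
Of cup_blue, cup_yellow, cup_green only 2 to 3 are there at a start; the rules pass over those that are not, and their reading is None.
At some moment in a run one of cup_blue, cup_yellow, cup_green may be knocked a few centimetres aside while the robot is not near it.
It also fails if it takes over 210 s, if anything falls off the work surface, if the arm or the gripper's body presses on something with over 40 N, if the wrist force passes 120 N, or if a joint passes its speed limit or range.

## Working session

There is one attempt and no reset: what is moved stays moved. The work goes in short steps, Python scripts to look and compute and a shell command to move; the robot and the scene stay as the last step left them, time stands still between calls to the robot, and variables do not carry over. Pictures are saved under pics/ and viewed, and the job is handed in when it is done.

```bash
mkdir -p pics; cat > h.py <<'E'
import numpy as np, cv2, sys
from rig import ctrl, optics
def shot(cam,name,crop=None,scale=1):
    f=optics.grab_frame(cam); im=f['image']
    np.savez('/tmp/%s.npz'%cam,im=im,K=f['camera_matrix'],T=f['camera_from_world'])
    if crop: 
        a,b,c,d=crop; im=im[b:d,a:c]
    if scale!=1: im=cv2.resize(im,None,fx=scale,fy=scale,interpolation=cv2.INTER_CUBIC)
    cv2.imwrite('pics/%s.png'%name,im); return f
def ray(f,u,v):
    K=f['camera_matrix'];T=f['camera_from_world']
    d=np.linalg.inv(K)@np.array([u,v,1.]); R=T[:3,:3]; return -R.T@T[:3,3], R.T@d
def onplane(f,u,v,z):
    o,d=ray(f,u,v); return o+d*(z-o[2])/d[2]
def proj(f,p):
    T=f['camera_from_world'];q=T[:3,:3]@np.array(p)+T[:3,3];q=f['camera_matrix']@q;return q[:2]/q[2]
def tri(f1,p1,f2,p2):
    o1,d1=ray(f1,*p1);o2,d2=ray(f2,*p2)
    A=np.stack([d1,-d2],1);s=np.linalg.lstsq(A,o2-o1,rcond=None)[0]
    a=o1+d1*s[0];b=o2+d2*s[1];return (a+b)/2,np.linalg.norm(a-b)
def st():
    s=ctrl.read_state();print('t',round(s['time_s'],2),'p',np.round(s['position'],4),'rot',np.round(s['ee_rot'],2),'F',np.round(s['contact_force'],1),'op',round(s['opening'],4));return s
E
python3 - <<'E'
from h import *
st()
np.set_printoptions(precision=3,suppress=True)
for c in('side','top','wrist'):
    f=shot(c,c+'0'); print(c,f['camera_matrix'].tolist(),f['camera_from_world'].round(3).tolist())
E
```

```text
t 0.0 p [0.1932 0.5936 0.2301] rot [-1.7987e+02 -2.0000e-02  1.6196e+02] F [-0.1 -0.1  0.6] op 0.0853
side [[393.6679884953667, 0.0, 253.83973816367313], [0.0, 393.6679884953667, 195.72456908594398], [0.0, 0.0, 1.0]] [[0.986, -0.163, 0.023, -0.526], [-0.079, -0.592, -0.802, 0.094], [0.144, 0.79, -0.597, 1.367], [0.0, 0.0, 0.0, 1.0]]
top [[458.6715048021183, 0.0, 257.6757470767256], [0.0, 458.6715048021183, 194.32546189069745], [0.0, 0.0, 1.0]] [[0.012, -1.0, 0.006, -0.025], [-0.986, -0.013, -0.163, 0.555], [0.163, -0.004, -0.987, 1.379], [0.0, 0.0, 0.0, 1.0]]
wrist [[297.3186396354542, 0.0, 251.56757448186127], [0.0, 297.3186396354542, 192.025103794331], [0.0, 0.0, 1.0]] [[0.309, 0.951, -0.003, -0.623], [0.902, -0.292, 0.317, -0.041], [0.301, -0.1, -0.948, 0.38], [0.0, 0.0, 0.0, 1.0]]
```

View pics/top0.png

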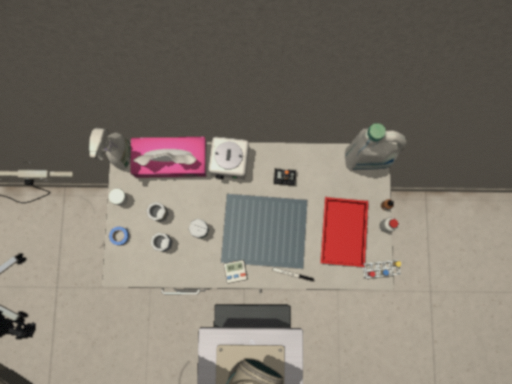

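View pics/side0.png

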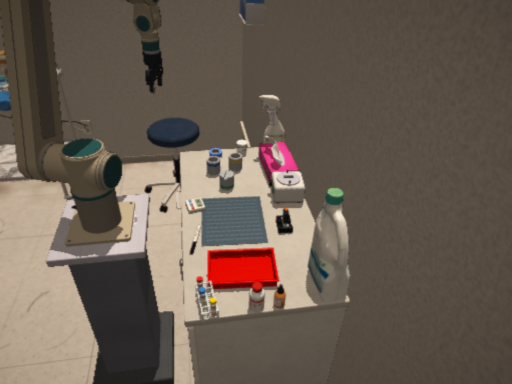

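View pics/wrist0.png

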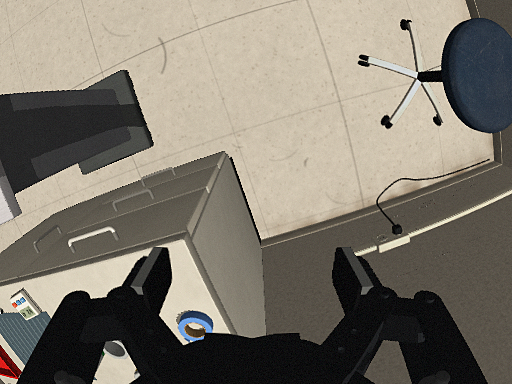

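```bash
python3 - <<'E'
import cv2
a=cv2.imread('pics/top0.png')[165:275,100:330];b=cv2.imread('pics/side0.png')[135:250,180:300]
cv2.imwrite('pics/t1.png',cv2.resize(a,None,fx=3.4,fy=3.4,interpolation=2));cv2.imwrite('pics/s1.png',cv2.resize(b,None,fx=5,fy=5,interpolation=2))
E
```

```text
(no output)
```

View pics/t1.png

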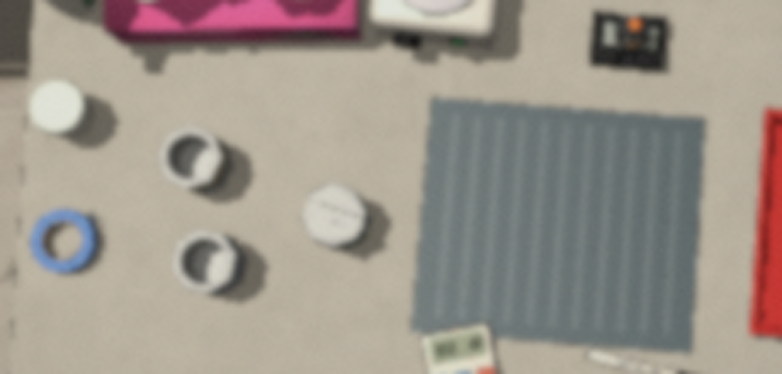

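View pics/s1.png

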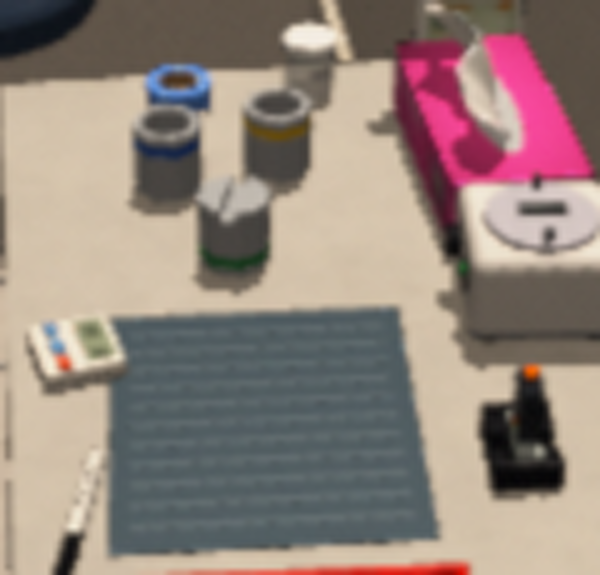

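```bash
python3 - <<'E'
from h import *
np.set_printoptions(precision=3,suppress=True)
f=optics.grab_frame('top');s=optics.grab_frame('side')
for n,p,z,q in [('blue',(160.9,242.1),.062,(167,126)),('yel',(156.5,211.8),.062,(278,105)),('green',(198.2,228.5),.062,(233,196)),('tip',(286.8,172.1),.081,(532,372))]:
    q=(180+q[0]/5,135+q[1]/5)
    print(n,onplane(f,*p,z),onplane(s,*q,z),tri(f,p,s,q))
im=f['image'].astype(int);b,g,r=im[...,0],im[...,1],im[...,2]
m=((r>120)&(g<40)).astype(np.uint8)
c=max(cv2.findContours(m,0,2)[0],key=cv2.contourArea);R=cv2.minAreaRect(c);print('tray',[onplane(f,*p,.028) for p in cv2.boxPoints(R)])
m=((b-r>8)&(b<130)&(b>60)).astype(np.uint8);m=cv2.morphologyEx(m,cv2.MORPH_OPEN,np.ones((5,5)))
c=max(cv2.findContours(m,0,2)[0],key=cv2.contourArea);R=cv2.minAreaRect(c);print('mat',[onplane(f,*p,.002) for p in cv2.boxPoints(R)])
m=((r<60)&(g<60)&(b<60)).astype(np.uint8);m[:165]=0;m[190:]=0;m[:,:270]=0;m[:,305:]=0
c=max(cv2.findContours(m,0,2)[0],key=cv2.contourArea);R=cv2.minAreaRect(c);print('stand',R,[onplane(f,*p,.018) for p in cv2.boxPoints(R)])
for n,p in [('pot',(116.5,196.5)),('tape',(119,236)),('reag',(391,225)),('drop',(388,204)),('jug',(375,150)),('calc',(235,272)),('pen',(293,275))]: print(n,onplane(f,*p,.03))
E
```

```text
blue [0.403 0.272 0.062] [0.409 0.265 0.062] (array([0.407, 0.273, 0.057]), np.float64(0.006347092338247284))
yel [0.495 0.289 0.062] [0.503 0.286 0.062] (array([0.499, 0.29 , 0.06 ]), np.float64(0.007987397422236687))
green [0.446 0.161 0.062] [0.451 0.156 0.062] (array([0.449, 0.161, 0.058]), np.float64(0.005922329967833014))
tip [ 0.62  -0.106  0.081] [ 0.624 -0.111  0.081] (array([ 0.623, -0.107,  0.078]), np.float64(0.004935492137460959))
tray [array([ 0.534, -0.234,  0.028]), array([ 0.565, -0.243,  0.028]), array([ 0.534, -0.361,  0.028]), array([ 0.503, -0.352,  0.028])]
mat [array([ 0.344, -0.036,  0.002]), array([ 0.551, -0.051,  0.002]), array([ 0.542, -0.175,  0.002]), array([ 0.336, -0.157,  0.002])]
stand ((284.81549072265625, 177.13619995117188), (19.96548843383789, 13.329898834228516), 3.3664603233337402) [array([ 0.597, -0.072,  0.018]), array([ 0.64 , -0.074,  0.018]), array([ 0.637, -0.138,  0.018]), array([ 0.594, -0.135,  0.018])]
pot [0.546 0.424 0.03 ]
tape [0.422 0.408 0.03 ]
reag [ 0.467 -0.435  0.03 ]
drop [ 0.533 -0.428  0.03 ]
jug [ 0.707 -0.392  0.03 ]
calc [0.317 0.048 0.03 ]
pen [ 0.31  -0.129  0.03 ]
```

```bash
cat >> h.py <<'E'
def go(x,y,z,yaw=None):
    """print tool-frame shift to reach world target"""
    s=st();R=cv2.Rodrigues  # noqa
    from scipy.spatial.transform import Rotation as Ro
    Rm=Ro.from_euler('xyz',s['ee_rot'],degrees=True).as_matrix()
    d=Rm.T@(np.array([x,y,z])-s['position'])
    roll=0
    if yaw is not None:
        roll=-np.radians((yaw-s['ee_rot'][2]+180)%360-180)
    n=max(np.linalg.norm(d)/.05,abs(np.degrees(roll))/8.59)
    print('shift',np.round(d,4),'roll',round(roll,3),'rows',round(n,1))
def fproj(f,p):
    T=f['camera_from_world'];K=f['camera_matrix'];q=T[:3,:3]@np.array(p)+T[:3,3]
    th=np.arctan2(np.hypot(q[0],q[1]),q[2]);a=np.arctan2(q[1],q[0]);r=th*K[0,0]
    return K[0,2]+r*np.cos(a),K[1,2]+r*np.sin(a)
def fray(f,u,v):
    T=f['camera_from_world'];K=f['camera_matrix'];x=u-K[0,2];y=v-K[1,2];r=np.hypot(x,y);th=r/K[0,0]
    d=np.array([np.sin(th)*x/r,np.sin(th)*y/r,np.cos(th)]);R=T[:3,:3];return -R.T@T[:3,3],R.T@d
def fplane(f,u,v,z):
    o,d=fray(f,u,v);return o+d*(z-o[2])/d[2]
E
python3 -m inch '[[[-0.3,-0.243,0.03,0,1],[-0.3,-0.243,0.03,0,1],[-0.3,-0.243,0.03,0,1],[-0.3,-0.243,0.03,0,1],[-0.3,-0.243,0.03,0,1],[-0.3,-0.243,0.03,0,1],[-0.3,-0.243,0.03,0,1],[-0.3,-0.243,0.03,0,1]]]'
python3 - <<'E'
from h import *
s=st();f=shot('wrist','w1');T=f['camera_from_world'];print('cam',-T[:3,:3].T@T[:3,3],fproj(f,s['position']))
E
```

```text
time_s: 1.05
position: [0.4045, 0.2679, 0.2012]
ee_rot: [-180.0, 0.0, 161.9]
contact_force: [0.5, 0.8, -0.7]
opening: 0.0853
t 1.05 p [0.4045 0.2679 0.2012] rot [-1.7999e+02  3.0000e-02  1.6188e+02] F [ 0.5  0.8 -0.7] op 0.0853
cam [0.32588503 0.29341397 0.34268588] (np.float64(251.95789292867948), np.float64(253.0599455981224))
```

View pics/w1.png

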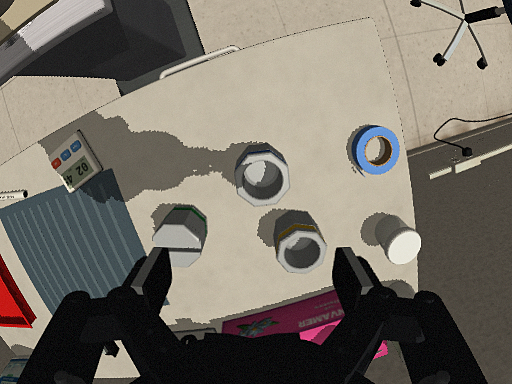

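```bash
python3 - <<'E'
import cv2
a=cv2.imread('pics/w1.png')[130:290,140:340];cv2.imwrite('pics/w1c.png',cv2.resize(a,None,fx=3.75,fy=3.75,interpolation=2))
E
```

```text
(no output)
```

View pics/w1c.png

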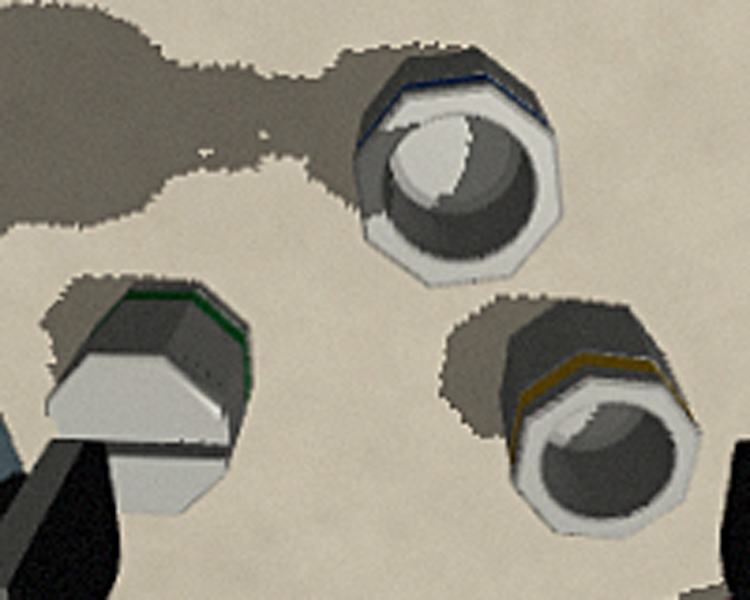

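```bash
python3 - <<'E'
from h import *
d=np.load('/tmp/wrist.npz');f=dict(camera_matrix=d['K'],camera_from_world=d['T'])
np.set_printoptions(precision=4,suppress=True)
C=dict(blue=[(403,93),(487,78),(553,131),(561,217),(513,275),(432,286),(366,240),(356,155)],
yel=[(524,432),(578,380),(655,378),(697,428),(692,487),(628,537),(557,530),(512,474)],
green=[(50,405),(95,353),(165,355),(228,415),(228,460),(181,513)])
for n,c in C.items():
    P=np.array([fplane(f,140+u/3.75,130+v/3.75,.062)[:2] for u,v in c])
    A=np.c_[2*P,np.ones(len(P))];x=np.linalg.lstsq(A,(P**2).sum(1),rcond=None)[0]
    ctr=x[:2];r=np.sqrt(x[2]+ctr@ctr)
    a=np.degrees(np.arctan2(*(P-ctr).T[::-1]));e=np.angle(np.mean(np.exp(1j*8*np.radians(a))))/8
    print(n,ctr,'r',r,'(29.2) flat normals at',np.degrees(e)+22.5,'mod45',a.round(0), np.hypot(*(P-ctr).T))
a=fplane(f,140+55/3.75,130+440/3.75,.062);b=fplane(f,140+230/3.75,130+452/3.75,.062);print('slot dir',np.degrees(np.arctan2(*(b-a)[1::-1])))
E
```

```text
blue [0.4062 0.2783] r 0.028797993753671952 (29.2) flat normals at 34.70721591194274 mod45 [-167.  149.  104.   54.   13.  -32.  -77. -125.] [0.0288 0.0295 0.0284 0.0285 0.029  0.029  0.0289 0.0282]
yel [0.4991 0.2953] r 0.028247987764953384 (29.2) flat normals at 24.031986961595024 mod45 [-129. -176.  139.   93.   51.   -2.  -48. -100.] [0.0273 0.0285 0.029  0.0274 0.0282 0.0288 0.028  0.0287]
green [0.4493 0.1667] r 0.028136044446111237 (29.2) flat normals at 27.05225474928531 mod45 [-127. -177.  140.   87.   56.    3.] [0.0278 0.0283 0.0283 0.0284 0.0274 0.0286]
slot dir 69.64259282606133
```

```bash
python3 - <<'E'
from h import *
go(.4415,.3025,.2,-145.3);print(ctrl.read_state()['joints'])
E
python3 -m inch '[[[0,0,0,-0.15,-1],[0,0,0,-0.3,-1],[0,0,0,-0.45,-1],[0,0,0,-0.6,-1],[0,0,0,-0.75,-1],[0,0,0,-0.9,-1],[0,0,0,-0.922,-1],[0,0,0,-0.922,-1]]]'
python3 - <<'E'
from h import *
go(.4415,.3025,.052,-145.3);print(ctrl.read_state()['joints'])
E
```

```text
t 1.1 p [0.4068 0.2646 0.2008] rot [-179.81    0.19  161.66] F [ 1.5 -2.3 -0.2] op 0.0854
shift [-0.021   0.0469  0.0007] roll -0.926 rows 6.2
[ 25.56343642   2.74820273 -20.8655065   66.3803849   -0.26644139
  43.9058067 ]
time_s: 1.9
position: [0.4034, 0.2703, 0.2013]
ee_rot: [180.0, -0.0, -145.3]
contact_force: [0.1, -0.3, 0.8]
opening: 0.0001
t 1.9 p [0.4034 0.2703 0.2013] rot [ 180.     -0.   -145.35] F [ 0.1 -0.3  0.8] op 0.0001
shift [-0.0496  0.0048  0.1493] roll -0.001 rows 3.1
[ 2.61930088e+01  2.75452621e+00 -2.07932917e+01  6.64569844e+01
  6.95064012e-05 -8.46108755e+00]
```

```bash
python3 -m inch '[[[-0.05,0.005,0,0,-1],[-0.05,0.005,0.05,0,-1],[-0.05,0.005,0.1,0,-1],[-0.05,0.005,0.149,0,-1],[-0.05,0.005,0.149,0,-1],[-0.05,0.005,0.149,0,-1]]]'
python3 -m inch '[[[0.005,0,0,0,-1],[0.01,0,0,0,-1],[0.015,0,0,0,-1],[0.02,0,0,0,-1],[0.025,0,0,0,-1],[0.025,0,0,0,-1]]]'
python3 - <<'E'
from h import *
st();f=shot('wrist','w2');f=shot('side','s2',(180,120,300,220),5)
E
```

```text
time_s: 2.5
position: [0.4411, 0.3027, 0.0523]
ee_rot: [180.0, -0.1, -145.3]
contact_force: [1.5, 1.1, 0.6]
opening: 0.0
time_s: 3.1
position: [0.4263, 0.2914, 0.0569]
ee_rot: [-179.9, 0.8, -145.2]
contact_force: [4.3, 3.1, 5.5]
opening: 0.0001
t 3.1 p [0.4263 0.2914 0.0569] rot [-179.93    0.75 -145.23] F [4.3 3.1 5.5] op 0.0001
```

View pics/w2.png

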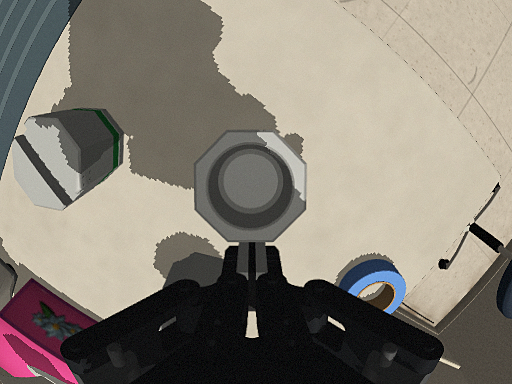

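View pics/s2.png

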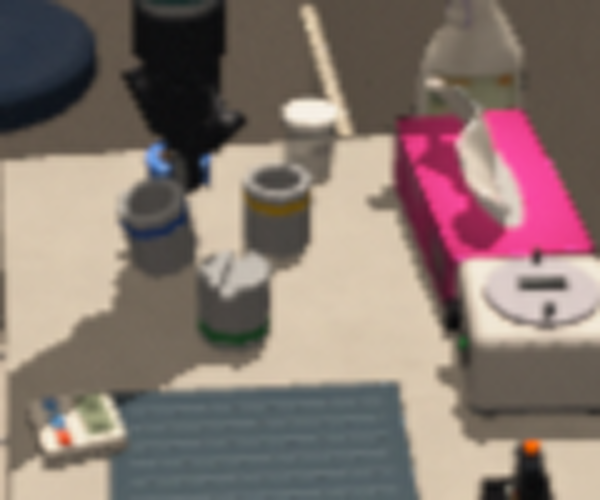

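```bash
python3 -m inch '[[[0.006,0,-0.004,0,-1],[0.012,0,-0.008,0,-1],[0.018,0,-0.01,0,-1],[0.024,0,-0.01,0,-1],[0.03,0,-0.01,0,-1],[0.036,0,-0.01,0,-1],[0.042,0,-0.01,0,-1],[0.042,0,-0.01,0,-1]]]'
python3 - <<'E'
from h import *
st();f=shot('wrist','w3')
E
```

```text
time_s: 4.0
position: [0.3866, 0.2645, 0.0641]
ee_rot: [-180.0, 0.1, -145.2]
contact_force: [-0.4, -0.2, 0.1]
opening: -0.0001
t 4.0 p [0.3866 0.2645 0.0641] rot [-1.7997e+02  1.0000e-01 -1.4523e+02] F [-0.4 -0.2  0.1] op -0.0001
```

View pics/w3.png

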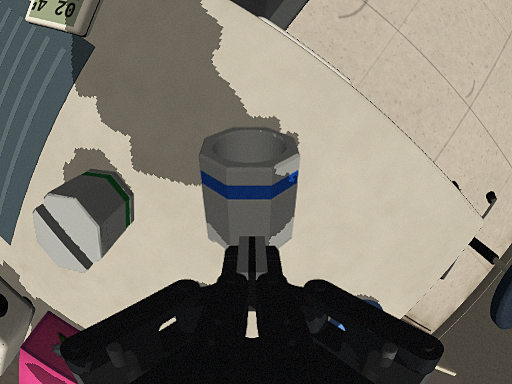

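```bash
python3 -m inch '[[[0,0,-0.05,0,0],[0,0,-0.08,0,1],[0,0,-0.08,0,1],[0,0,-0.08,0,1]]]'
python3 - <<'E'
from h import *
st();f=shot('wrist','w4',(130,80,370,280),3.2)
E
```

```text
time_s: 4.45
position: [0.3869, 0.2648, 0.1431]
ee_rot: [-180.0, 0.1, -145.2]
contact_force: [1.0, 0.4, -0.3]
opening: 0.0582
t 4.45 p [0.3869 0.2648 0.1431] rot [-1.7998e+02  9.0000e-02 -1.4522e+02] F [ 1.   0.4 -0.3] op 0.0582
```

View pics/w4.png

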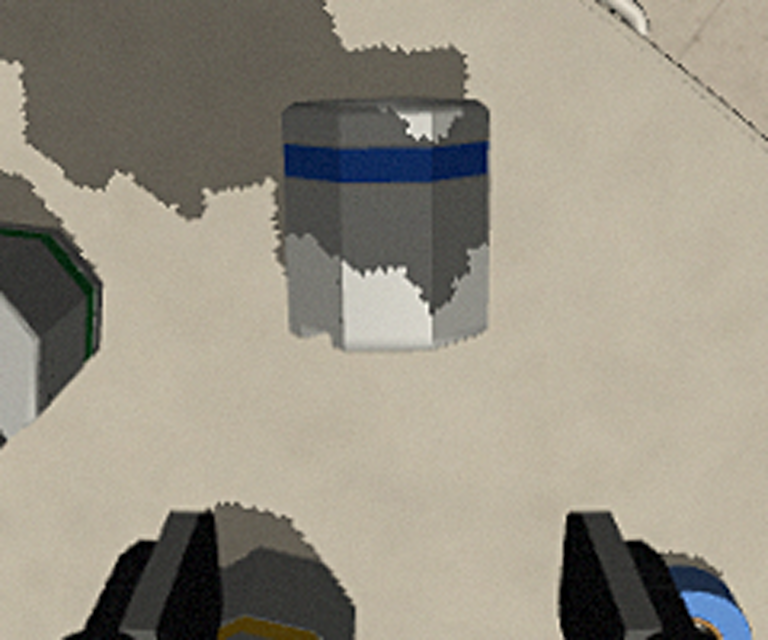

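```bash
python3 - <<'E'
from h import *
d=np.load('/tmp/wrist.npz');f=dict(camera_matrix=d['K'],camera_from_world=d['T'])
P=[fplane(f,130+u/3.2,80+v/3.2,.054)[:2] for u,v in [(340,106),(433,106),(345,348),(435,346)]]
m=(P[0]+P[1])/2;b=(P[2]+P[3])/2;print(m,b,(m+b)/2,np.hypot(*(m-b)),np.degrees(np.arctan2(*(m-b)[::-1])),np.hypot(*(P[0]-P[1])),np.hypot(*(P[2]-P[3])))
E
```

```text
[0.33018171 0.2253269 ] [0.3796302  0.26078725] [0.35490596 0.24305708] 0.06084890550958584 -144.35505612340702 0.022320897507494348 0.02293167092491907
```

```bash
python3 - <<'E'
from h import *
go(.371,.2545,.009,-144.4)
E
```

```text
t 4.5 p [0.386  0.2643 0.1419] rot [ 1.7999e+02 -6.0000e-02 -1.4521e+02] F [-0.2  0.9 -0.2] op 0.0655
shift [0.0178 0.0004 0.1329] roll -0.014 rows 2.7
```

```bash
python3 -m inch '[[[0.018,0,0,-0.014,1],[0.018,0,0.05,-0.014,1],[0.018,0,0.1,-0.014,1],[0.018,0,0.133,-0.014,1],[0.018,0,0.133,-0.014,1],[0.018,0,0.133,-0.014,0.25],[0.018,0,0.133,-0.014,0.25],[0.018,0,0.133,-0.014,0.25]]]'
python3 -m inch '[[[0,0,0,0,0.25],[0,0,0,0,0.25],[0,0,0,0,0.25],[0,0,0,0,0.25],[0,0,-0.02,0,0.25],[0,0,-0.04,0,0.25],[0,0,-0.06,0,0.25],[0,0,-0.06,0,0.25]]]'
python3 - <<'E'
from h import *
st();f=shot('wrist','w5')
E
```

```text
time_s: 5.3
position: [0.3738, 0.2552, 0.0111]
ee_rot: [-179.9, 0.2, -144.4]
contact_force: [0.3, 0.6, -1.3]
opening: 0.0536
time_s: 6.1
position: [0.3739, 0.2556, 0.0717]
ee_rot: [-180.0, 0.3, -144.4]
contact_force: [0.7, 0.9, -4.2]
opening: 0.0538
t 6.1 p [0.3739 0.2556 0.0717] rot [-179.97    0.32 -144.4 ] F [ 0.7  0.9 -4.2] op 0.0538
```

View pics/w5.png

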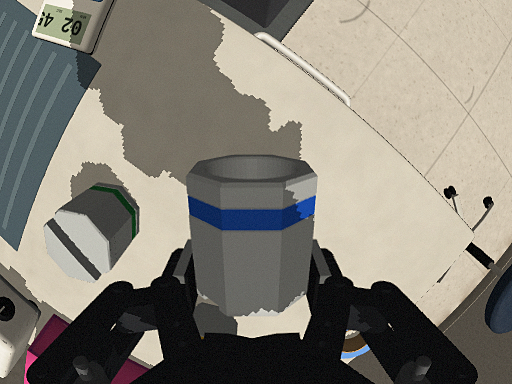

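```bash
python3 -m inch '[[[0,0,0.012,0,0.256],[0,0,0.012,0,0.256],[0,0,0.012,0,0.26],[0,0,0.012,0,0.26]]]'
python3 - <<'E'
from h import *
st();f=shot('wrist','w6',(150,100,350,330),2)
E
```

```text
time_s: 6.55
position: [0.3712, 0.2541, 0.0563]
ee_rot: [180.0, -0.1, -144.4]
contact_force: [-0.6, 0.1, -3.8]
opening: 0.0543
t 6.55 p [0.3712 0.2541 0.0563] rot [ 1.7998e+02 -1.2000e-01 -1.4441e+02] F [-0.6  0.1 -3.8] op 0.0543
```

View pics/w6.png

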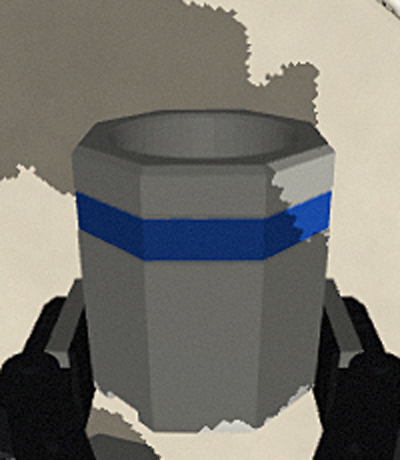

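```bash
python3 -m inch '[[[0,0,0,0,0.264],[0,0,0,0,0.264],[0,0,0,0,0.267],[0,0,0,0,0.267]]]'
python3 - <<'E'
from h import *
st();f=shot('wrist','w7',(150,100,350,330),2)
E
python3 -m inch '[[[0,0,0,0,0.27],[0,0,0,0,0.27],[0,0,0,0,0.27]]]'
python3 - <<'E'
from h import *
st();f=shot('wrist','w8',(150,100,350,330),2)
a=cv2.imread('pics/w7.png');b=cv2.imread('pics/w8.png');cv2.imwrite('pics/w78.png',np.hstack([a,b])[:,:800])
E
```

```text
time_s: 7.0
position: [0.3728, 0.2549, 0.058]
ee_rot: [-180.0, 0.1, -144.4]
contact_force: [0.5, -0.7, -1.0]
opening: 0.0538
t 7.0 p [0.3728 0.2549 0.058 ] rot [-1.7998e+02  1.0000e-01 -1.4441e+02] F [ 0.5 -0.7 -1. ] op 0.0538
time_s: 7.35
position: [0.372, 0.2545, 0.0574]
ee_rot: [-180.0, 0.0, -144.4]
contact_force: [-0.3, -0.7, -0.2]
opening: 0.0547
t 7.35 p [0.372  0.2545 0.0574] rot [-1.8000e+02  1.0000e-02 -1.4441e+02] F [-0.3 -0.7 -0.2] op 0.0547
```

View pics/w78.png

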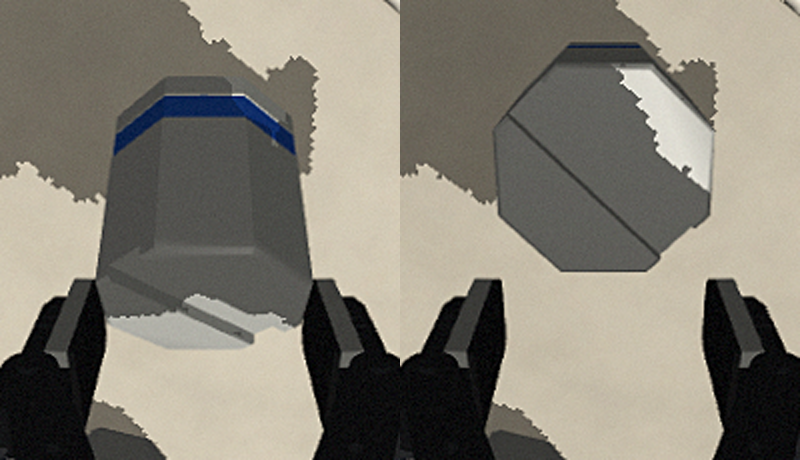

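```bash
cat >> h.py <<'E'
def octa(f,c,off,sc,z=.062):
    P=np.array([fplane(f,off[0]+u/sc,off[1]+v/sc,z)[:2] for u,v in c])
    A=np.c_[2*P,np.ones(len(P))];x=np.linalg.lstsq(A,(P**2).sum(1),rcond=None)[0]
    ctr=x[:2];r=np.sqrt(x[2]+ctr@ctr)
    a=np.degrees(np.arctan2(*(P-ctr).T[::-1]));e=np.angle(np.mean(np.exp(1j*8*np.radians(a))))/8
    print('ctr',ctr.round(4),'r',r.round(4),'normals',(np.degrees(e)+22.5).round(1),np.hypot(*(P-ctr).T).round(4));return ctr
def pdir(f,a,b,off,sc,z=.062):
    p=[fplane(f,off[0]+u/sc,off[1]+v/sc,z)[:2] for u,v in(a,b)];d=p[1]-p[0];print('dir',np.degrees(np.arctan2(d[1],d[0])).round(1),'mid',((p[0]+p[1])/2).round(4))
def last(c='wrist'):
    d=np.load('/tmp/%s.npz'%c);return dict(image=d['im'],camera_matrix=d['K'],camera_from_world=d['T'])
E
python3 - <<'E'
from h import *
f=last();octa(f,[(495,130),(568,65),(645,66),(712,130),(710,213),(657,270),(560,270),(498,214)],(-50,100),2)
pdir(f,(509,114),(657,257),(-50,100),2)
go(.4415,.3025,.2,-145.3)
E
```

```text
ctr [0.34   0.2327] r 0.0283 normals 36.0 [0.0285 0.0282 0.0283 0.0282 0.0281 0.0288 0.0278 0.0283]
dir 79.8 mid [0.3452 0.2308]
t 7.4 p [0.372  0.2545 0.0574] rot [ 1.8000e+02  1.0000e-02 -1.4441e+02] F [ 0.7  0.  -0.4] op 0.0543
shift [-0.0845 -0.0014 -0.1426] roll 0.016 rows 3.3
```

```bash
python3 -m inch '[[[0,0,-0.05,0,0.5],[0,0,-0.1,0,0],[0,0,-0.13,0,-1]]]'
python3 - <<'E'
from h import *
go(.537,.312,.187,-156)
E
```

```text
time_s: 7.7
position: [0.3734, 0.2552, 0.1909]
ee_rot: [-180.0, 0.3, -144.4]
contact_force: [1.0, 0.4, 0.3]
opening: 0.0359
t 7.7 p [0.3734 0.2552 0.1909] rot [-179.96    0.26 -144.41] F [1.  0.4 0.3] op 0.0359
shift [-0.1661 -0.049   0.0047] roll 0.202 rows 3.5
```

```bash
python3 -m inch '[[[-0.045,-0.013,0,0.15,-1],[-0.09,-0.026,0,0.202,-1],[-0.14,-0.04,0,0.202,-1],[-0.166,-0.049,0,0.202,-1],[-0.166,-0.049,0,0.202,-1],[-0.166,-0.049,0,0.202,-1]]]'
python3 - <<'E'
from h import *
go(.537,.312,.053,-156)
f=shot('wrist','w9',(130,80,370,280),3.2)
E
```

```text
time_s: 8.3
position: [0.5354, 0.311, 0.1866]
ee_rot: [180.0, -0.1, -156.0]
contact_force: [-0.4, 0.5, 0.7]
opening: -0.0003
t 8.3 p [0.5354 0.311  0.1866] rot [ 1.80e+02 -1.10e-01 -1.56e+02] F [-0.4  0.5  0.7] op -0.0003
shift [-0.0021  0.0002  0.1335] roll 0.0 rows 2.7
```

View pics/w9.png

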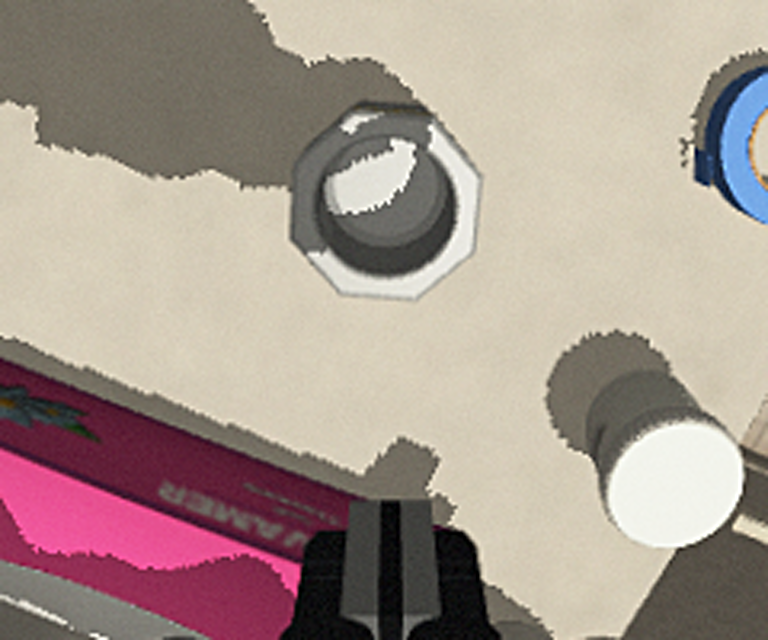

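```bash
python3 - <<'E'
from h import *
f=last();octa(f,[(365,102),(430,110),(482,178),(474,240),(415,299),(342,294),(292,236),(299,160)],(130,80),3.2)
E
```

```text
ctr [0.4991 0.2943] r 0.0285 normals 19.4 [0.0293 0.0293 0.0282 0.0273 0.0292 0.0293 0.0282 0.0273]
```

```bash
python3 -m inch '[[[-0.003,0.002,0.045,0.044,-1],[-0.003,0.002,0.09,0.044,-1],[-0.003,0.002,0.134,0.044,-1],[-0.003,0.002,0.134,0.044,-1],[-0.003,0.002,0.134,0.044,-1]]]'
python3 -m inch '[[[0.006,0,0,0,-1],[0.012,0,0,0,-1],[0.018,0,-0.002,0,-1],[0.024,0,-0.006,0,-1],[0.03,0,-0.01,0,-1],[0.036,0,-0.014,0,-1],[0.042,0,-0.014,0,-1],[0.048,0,-0.014,0,-1]]]'
python3 -m inch '[[[0.006,0,0,0,-1],[0.012,0,0,0,-1],[0.018,0,0,0,-1],[0.018,0,0,0,-1]]]'
python3 - <<'E'
from h import *
st();f=shot('wrist','w10')
E
```

```text
time_s: 8.85
position: [0.5357, 0.3137, 0.0534]
ee_rot: [-180.0, -0.2, -158.5]
contact_force: [-0.2, 0.0, 0.0]
opening: 0.0
time_s: 9.65
position: [0.4908, 0.2959, 0.0667]
ee_rot: [-180.0, -0.2, -158.5]
contact_force: [1.1, -0.4, 2.1]
opening: 0.0
time_s: 10.05
position: [0.4741, 0.2893, 0.0664]
ee_rot: [-180.0, -0.2, -158.5]
contact_force: [-0.3, -0.1, -0.7]
opening: -0.0002
t 10.05 p [0.4741 0.2893 0.0664] rot [-1.7999e+02 -1.7000e-01 -1.5850e+02] F [-0.3 -0.1 -0.7] op -0.0002
```

View pics/w10.png

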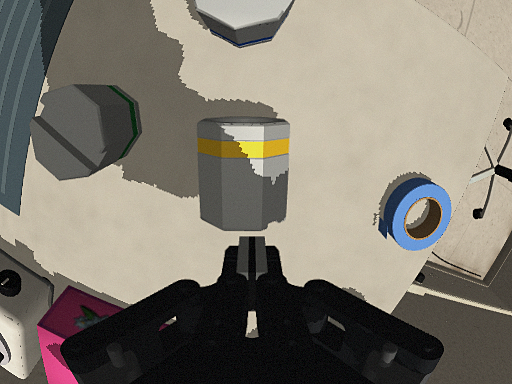

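Yellow toppled (top flat corners near (230,126)/(267,126) at the mouth and (229,229)/(266,229) at the foot). Locate it, then regrasp near its foot.

```bash
python3 -m inch '[[[0,0,-0.05,0,0],[0,0,-0.08,0,1],[0,0,-0.08,0,1],[0,0,-0.08,0,1]]]'
python3 - <<'E'
from h import *
st();f=shot('wrist','w11',(130,80,370,280),3.2)
E
```

```text
time_s: 10.5
position: [0.477, 0.2905, 0.1483]
ee_rot: [180.0, 0.2, -158.5]
contact_force: [0.1, -0.4, -0.3]
opening: 0.0582
t 10.5 p [0.477  0.2905 0.1483] rot [ 1.7999e+02  1.5000e-01 -1.5851e+02] F [ 0.1 -0.4 -0.3] op 0.0582
```

View pics/w11.png

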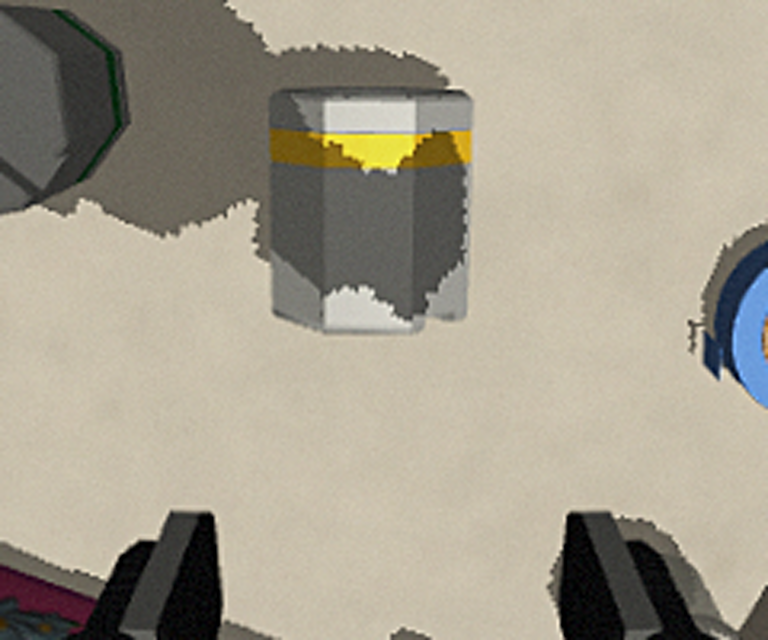

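```bash
python3 - <<'E'
from h import *
f=last()
P=[fplane(f,130+u/3.2,80+v/3.2,.054)[:2] for u,v in [(325,94),(416,94),(323,331),(413,331)]]
m=(P[0]+P[1])/2;b=(P[2]+P[3])/2;d=(m-b)/np.hypot(*(m-b));a=np.degrees(np.arctan2(d[1],d[0]));print(m,b,np.hypot(*(m-b)),a,np.hypot(*(P[0]-P[1])))
g=b+.0108*d;print(g);go(g[0],g[1],.011,a)
E
```

```text
[0.41165924 0.26032513] [0.468596   0.28183328] 0.06086374386509701 -159.30568766880236 0.022298052219591514
[0.45849282 0.27801676]
t 10.55 p [0.4759 0.29   0.147 ] rot [-1.8000e+02 -2.0000e-02 -1.5851e+02] F [-0.3  0.4 -0.3] op 0.0653
shift [ 0.0205 -0.0048  0.136 ] roll 0.014 rows 2.8
```

```bash
python3 -m inch '[[[0.022,-0.005,0,0.014,1],[0.022,-0.005,0.05,0.014,1],[0.022,-0.005,0.1,0.014,1],[0.022,-0.005,0.136,0.014,1],[0.022,-0.005,0.136,0.014,1],[0.022,-0.005,0.136,0.014,0.25],[0.022,-0.005,0.136,0.014,0.25],[0.022,-0.005,0.136,0.014,0.25]]]'
python3 -m inch '[[[0,0,0,0,0.25],[0,0,0,0,0.25],[0,0,0,0,0.25],[0,0,0,0,0.25],[0,0,-0.02,0,0.25],[0,0,-0.045,0,0.25],[0,0,-0.045,0,0.25]]]'
python3 -m inch '[[[0,0,0,0,0.26],[0,0,0,0,0.262],[0,0,0,0,0.264],[0,0,0,0,0.264]]]'
python3 - <<'E'
from h import *
st();f=shot('wrist','w12',(150,100,350,330),2)
E
```

```text
time_s: 11.35
position: [0.4595, 0.2781, 0.0135]
ee_rot: [-180.0, 0.2, -159.3]
contact_force: [0.8, -1.9, -0.1]
opening: 0.0535
time_s: 12.05
position: [0.4599, 0.2788, 0.0593]
ee_rot: [180.0, 0.4, -159.3]
contact_force: [1.1, 0.3, -2.5]
opening: 0.0535
time_s: 12.45
position: [0.4561, 0.2769, 0.055]
ee_rot: [-180.0, -0.2, -159.3]
contact_force: [-0.3, -2.0, -3.3]
opening: 0.0541
t 12.45 p [0.4561 0.2769 0.055 ] rot [-1.7999e+02 -1.6000e-01 -1.5931e+02] F [-0.3 -2.  -3.3] op 0.0541
```

View pics/w12.png

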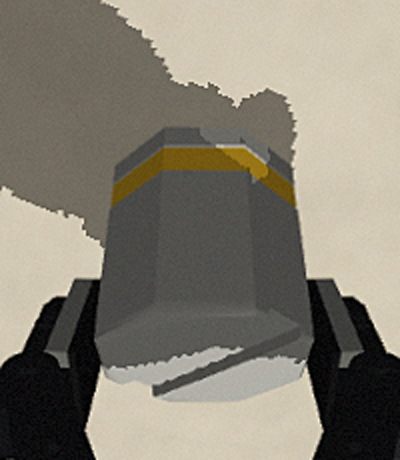

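```bash
python3 -m inch '[[[0,0,0,0,0.264],[0,0,0,0,0.265],[0,0,0,0,0.265],[0,0,0,0,0.266],[0,0,0,0,0.266]]]'
python3 - <<'E'
from h import *
st();f=shot('wrist','w13',(150,100,350,330),2)
E
```

```text
time_s: 13.0
position: [0.4575, 0.2775, 0.0566]
ee_rot: [180.0, 0.0, -159.3]
contact_force: [0.7, 0.2, -0.6]
opening: 0.0538
t 13.0 p [0.4575 0.2775 0.0566] rot [ 1.800e+02  3.000e-02 -1.593e+02] F [ 0.7  0.2 -0.6] op 0.0538
```

View pics/w13.png

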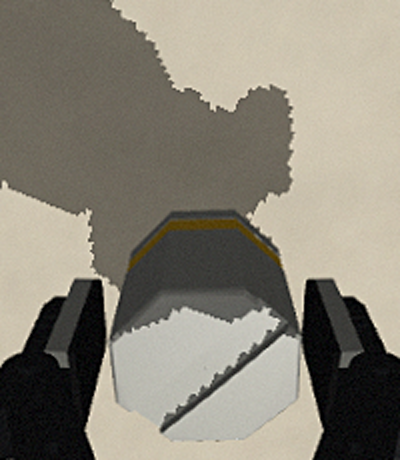

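```bash
python3 -m inch '[[[0,0,0,0,0.3],[0,0,0,0,0.5],[0,0,0,0,0.9],[0,0,0,0,1],[0,0,-0.05,0,1],[0,0,-0.1,0,1],[0,0,-0.13,0,1],[0,0,-0.13,0,1]]]'
python3 - <<'E'
from h import *
st();f=shot('wrist','w14')
E
```

```text
time_s: 13.85
position: [0.4612, 0.2792, 0.1922]
ee_rot: [180.0, 0.6, -159.3]
contact_force: [0.6, -0.3, 0.1]
opening: 0.0852
t 13.85 p [0.4612 0.2792 0.1922] rot [ 179.96    0.64 -159.3 ] F [ 0.6 -0.3  0.1] op 0.0852
```

View pics/w14.png

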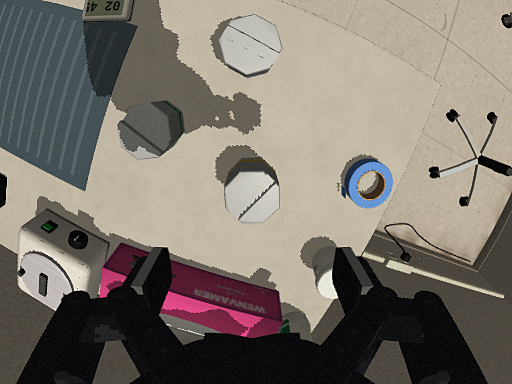

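```bash
python3 - <<'E'
from h import *
im=last()['image'];a=im[5:165,110:290];b=im[90:230,110:290]
cv2.imwrite('pics/a.png',cv2.resize(a[:85],None,fx=4.4,fy=4.4,interpolation=2));cv2.imwrite('pics/b.png',cv2.resize(b,None,fx=4.2,fy=4.2,interpolation=2))
E
```

```text
(no output)
```

View pics/a.png

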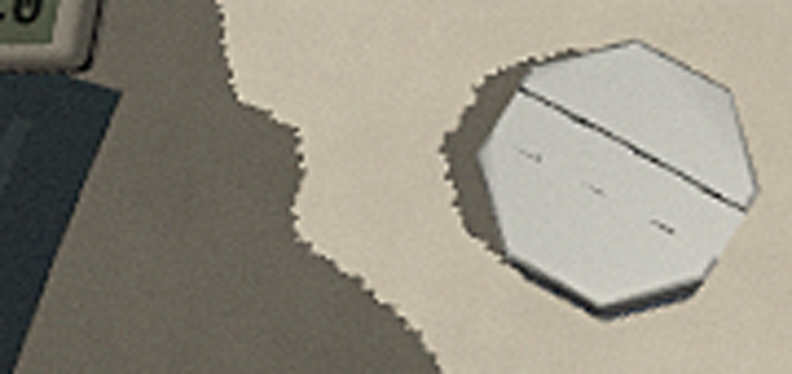

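View pics/b.png

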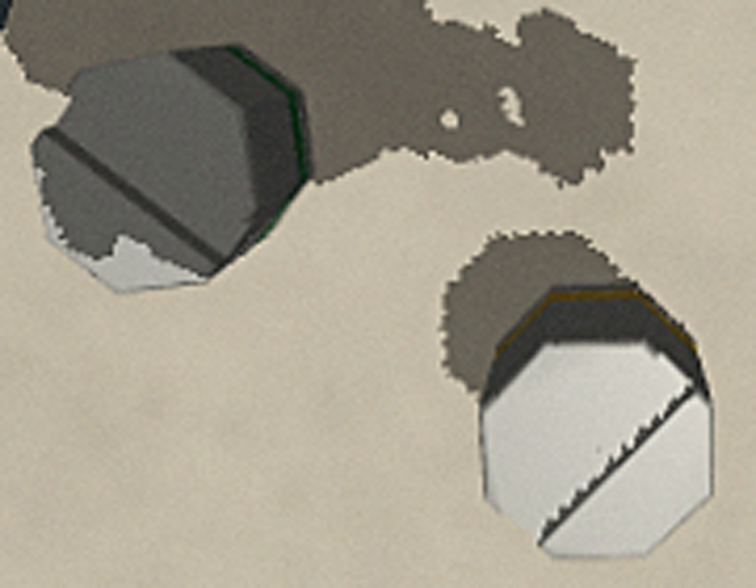

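```bash
python3 - <<'E'
from h import *
f=last()
octa(f,[(530,70),(637,40),(732,95),(757,188),(712,260),(603,305),(510,250),(480,152)],(110,5),4.4);pdir(f,(520,88),(745,210),(110,5),4.4)
octa(f,[(545,343),(650,343),(712,405),(712,492),(648,555),(555,557),(487,495),(483,405)],(110,90),4.2);pdir(f,(541,542),(693,388),(110,90),4.2)
octa(f,[(75,75),(175,52),(243,105),(255,210),(208,280),(122,292),(45,222),(35,140)],(110,90),4.2);pdir(f,(50,130),(220,268),(110,90),4.2)
E
```

```text
ctr [0.34   0.2327] r 0.028 normals 36.6 [0.0278 0.0281 0.0281 0.0284 0.027  0.0289 0.0276 0.0281]
dir 80.9 mid [0.3347 0.2339]
ctr [0.4752 0.2859] r 0.0286 normals 21.5 [0.0287 0.0286 0.0284 0.0285 0.0288 0.0286 0.0282 0.0287]
dir 158.2 mid [0.4772 0.2909]
ctr [0.4491 0.1659] r 0.0284 normals 25.8 [0.0283 0.0286 0.0285 0.0278 0.0288 0.0286 0.028  0.0286]
dir 70.4 mid [0.4553 0.1651]
```

```bash
python3 - <<'E'
from h import *
go(.61,-.105,.22,179.9)
E
```

```text
t 13.9 p [0.4594 0.2783 0.1893] rot [ 179.98    0.37 -159.3 ] F [ 0.4 -0.6 -0.3] op 0.0853
shift [-0.0056 -0.4118 -0.0308] roll 0.363 rows 8.3
```

```bash
python3 -m inch '[[[-0.006,-0.05,-0.03,0.1,1],[-0.006,-0.1,-0.03,0.2,1],[-0.006,-0.15,-0.03,0.3,1],[-0.006,-0.2,-0.03,0.363,1],[-0.006,-0.25,-0.03,0.363,1],[-0.006,-0.3,-0.03,0.363,1],[-0.006,-0.35,-0.03,0.363,1],[-0.006,-0.4,-0.03,0.363,1]]]'
python3 -m inch '[[[0,-0.004,0,0,1],[0,-0.004,0,0,1]]]'
python3 - <<'E'
from h import *
s=st();print(s['joints']);f=shot('wrist','w15');cv2.imwrite('pics/w15c.png',cv2.resize(f['image'][190:330,180:330],None,fx=4,fy=4,interpolation=2))
E
```

```text
time_s: 14.7
position: [0.6008, -0.0894, 0.214]
ee_rot: [179.9, -0.2, 179.9]
contact_force: [0.3, 0.4, -0.2]
opening: 0.0851
time_s: 14.9
position: [0.6005, -0.0927, 0.214]
ee_rot: [179.9, -0.2, 179.7]
contact_force: [0.3, 0.5, 0.1]
opening: 0.0857
t 14.9 p [ 0.6005 -0.0927  0.214 ] rot [179.92  -0.23 179.74] F [0.3 0.5 0.1] op 0.0857
[-1.48760020e+01  1.47785658e+01 -5.01288748e+00  7.04496514e+01
  2.08748290e-02 -1.46175852e+01]
```

View pics/w15.png

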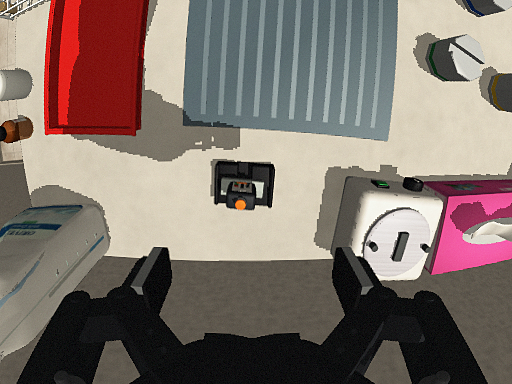

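View pics/w15c.png

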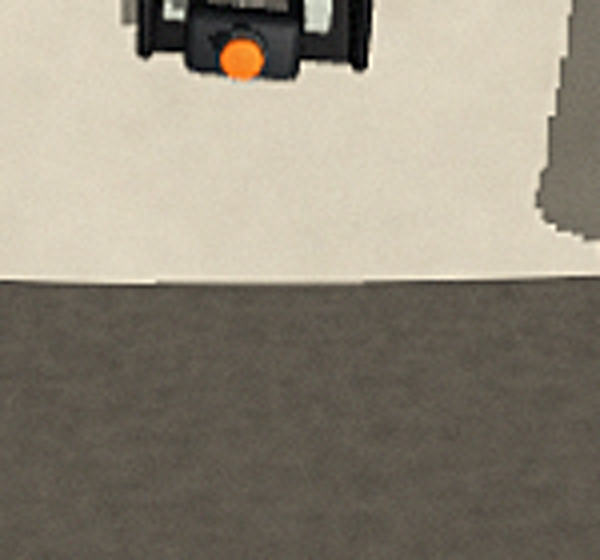

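```bash
python3 - <<'E'
from h import *
f=last();cv2.imwrite('pics/w15d.png',cv2.resize(f['image'][150:220,200:290],None,fx=8,fy=8,interpolation=2))
im=f['image'].astype(int);m=((im[...,2]>200)&(im[...,1]>80)&(im[...,1]<190)&(im[...,0]<90)).astype(np.uint8);m[:190]=0;m[220:]=0;m[:,:220]=0;m[:,270:]=0
M=cv2.moments(m);c=(M['m10']/M['m00'],M['m01']/M['m00']);print(c,fplane(f,*c,.081))
E
```

```text
(240.03846153846155, 204.3846153846154) [ 0.6219524  -0.10395888  0.081     ]
```

View pics/w15d.png

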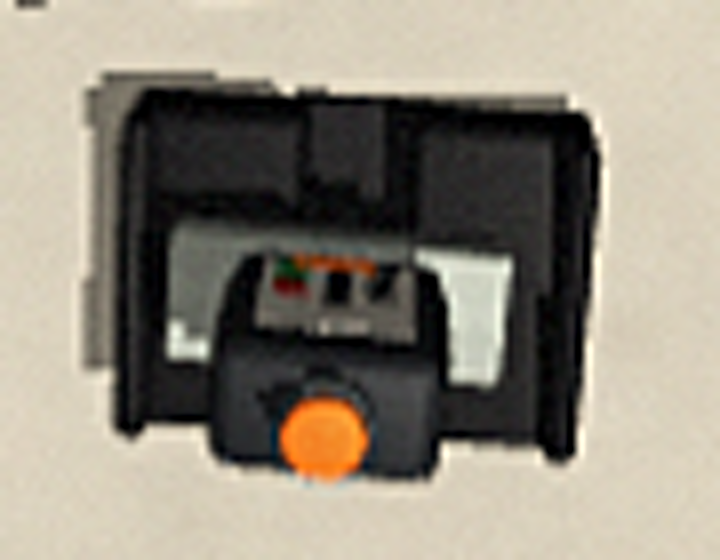

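```bash
python3 - <<'E'
from h import *
f=last();o=(200,150)
P=np.array([fplane(f,o[0]+u/8,o[1]+v/8,.026)[:2] for u,v in [(172,218),(515,255),(498,385),(165,358)]]);print(P,P.mean(0),np.hypot(*(P[0]-P[1])),np.hypot(*(P[1]-P[2])))
for a,b in((0,1),(3,2)):
  d=P[b]-P[a];print(np.degrees(np.arctan2(d[1],d[0])))
P=np.array([fplane(f,o[0]+u/8,o[1]+v/8,.064+.008)[:2] for u,v in [(215,465),(435,480),(448,290),(240,270)]]);print('housing top',P,P.mean(0))
d=P[1]-P[0];print(np.degrees(np.arctan2(d[1],d[0])))
P=np.array([fplane(f,o[0]+u/8,o[1]+v/8,.024)[:2] for u,v in [(150,92),(585,118),(560,462),(125,430)]]);print('stand',P,P.mean(0))
for a,b in((0,1),(3,2)):
  d=P[b]-P[a];print(np.degrees(np.arctan2(d[1],d[0])),np.hypot(*d))
E
```

```text
[[ 0.60918846 -0.12715411]
 [ 0.61497627 -0.07766816]
 [ 0.63488445 -0.07997652]
 [ 0.63050802 -0.1289147 ]] [ 0.6223893  -0.10342837] 0.04982326836459577 0.02004155512622575
83.32906369055662
84.88976533721048
housing top [[ 0.62941589 -0.117939  ]
 [ 0.63155687 -0.0897089 ]
 [ 0.60605058 -0.0880744 ]
 [ 0.6033285  -0.11401678]] [ 0.61758796 -0.10243477]
85.66295779225676
stand [[ 0.59098834 -0.12996632]
 [ 0.59512401 -0.06770353]
 [ 0.64787295 -0.07049286]
 [ 0.64254636 -0.13559712]] [ 0.61913291 -0.10093996]
86.19983213122029 0.062399988873845
85.32269685205814 0.0653217956407518
```

```bash
python3 - <<'E'
from h import *
go(.622,-.1035,.0315,174.5)
E
```

```text
t 14.95 p [ 0.6003 -0.0914  0.2143] rot [179.91  -0.22 179.85] F [ 0.3 -0.  -0.4] op 0.0856
shift [-0.0225 -0.0123  0.1827] roll 0.093 rows 3.7
```

```bash
python3 -m inch '[[[-0.022,-0.012,0.04,0.093,1],[-0.022,-0.012,0.08,0.093,1],[-0.022,-0.012,0.08,0.093,1],[-0.022,-0.012,0.08,0.093,1]]]'
python3 - <<'E'
from h import *
go(.622,-.1035,.0315,174.5);f=shot('wrist','w16')
E
```

```text
time_s: 15.35
position: [0.6218, -0.1017, 0.1354]
ee_rot: [179.9, -0.2, 174.7]
contact_force: [1.2, 0.2, 0.5]
opening: 0.0854
t 15.35 p [ 0.6218 -0.1017  0.1354] rot [179.95  -0.23 174.69] F [1.2 0.2 0.5] op 0.0854
shift [-0.0008 -0.0019  0.1039] roll 0.003 rows 2.1
```

View pics/w16.png

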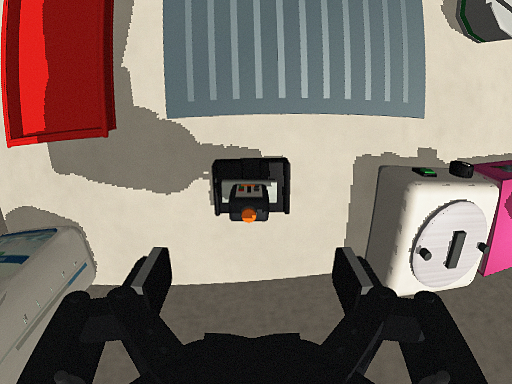

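```bash
python3 -m inch '[[[-0.001,-0.002,0.04,0,1],[-0.001,-0.002,0.08,0,1],[-0.001,-0.002,0.104,0,1],[-0.001,-0.002,0.104,0,1],[-0.001,-0.002,0.104,0,1]]]'
python3 -m inch '[[[0,0,0,0,-1],[0,0,0,0,-1],[0,0,0,0,-1],[0,0,0,0,-1],[0,0,0,0,-1],[0,0,0,0,-1]]]'
python3 - <<'E'
from h import *
st();f=shot('wrist','w17')
E
```

```text
time_s: 15.9
position: [0.626, -0.1057, 0.0347]
ee_rot: [-180.0, 0.2, 174.6]
contact_force: [0.2, 0.3, 0.8]
opening: 0.0856
time_s: 16.5
position: [0.6254, -0.1059, 0.0335]
ee_rot: [180.0, 0.1, 174.6]
contact_force: [0.3, 1.0, 5.8]
opening: 0.0297
t 16.5 p [ 0.6254 -0.1059  0.0335] rot [1.8000e+02 1.1000e-01 1.7457e+02] F [0.3 1.  5.8] op 0.0297
```

View pics/w17.png

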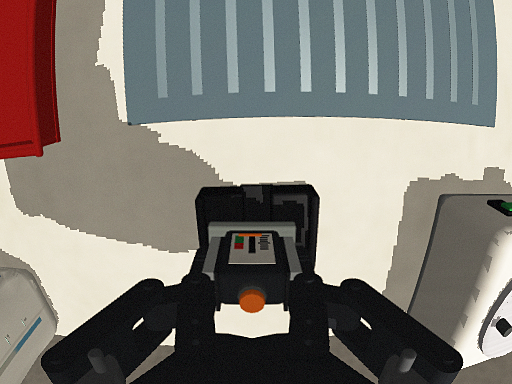

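```bash
python3 -m inch '[[[0,0,-0.03,0,-1],[0,0,-0.08,0,-1],[0,0,-0.13,0,-1],[0,0,-0.16,0,-1]]]'
python3 - <<'E'
from h import *
go(.340,.2327,.19,-99)
E
```

```text
time_s: 16.95
position: [0.6257, -0.1063, 0.1961]
ee_rot: [-179.9, 0.2, 174.6]
contact_force: [0.9, -0.8, -0.6]
opening: 0.0293
t 16.95 p [ 0.6257 -0.1063  0.1961] rot [-179.94    0.24  174.57] F [ 0.9 -0.8 -0.6] op 0.0293
shift [0.3166 0.3104 0.0045] roll -1.509 rows 10.1
```

```bash
python3 -m inch '[[[0.317,0.31,0,-1.509,-1],[0.317,0.31,0,-1.509,-1],[0.317,0.31,0,-1.509,-1],[0.317,0.31,0,-1.509,-1],[0.317,0.31,0,-1.509,-1],[0.317,0.31,0,-1.509,-1],[0.317,0.31,0,-1.509,-1],[0.317,0.31,0,-1.509,-1]]]'
python3 - <<'E'
from h import *
go(.340,.2327,.18,-99)
E
```

```text
time_s: 17.75
position: [0.3641, 0.2005, 0.1918]
ee_rot: [180.0, -0.0, -116.4]
contact_force: [0.6, 0.7, -1.8]
opening: 0.0292
t 17.75 p [0.3641 0.2005 0.1918] rot [ 1.7997e+02 -3.0000e-02 -1.1637e+02] F [ 0.6  0.7 -1.8] op 0.0292
shift [-0.0181  0.0359  0.0118] roll -0.303 rows 2.0
```

```bash
python3 -m inch '[[[-0.018,0.036,0.01,-0.303,-1],[-0.018,0.036,0.04,-0.303,-1],[-0.018,0.036,0.06,-0.303,-1],[-0.018,0.036,0.06,-0.303,-1]]]'
python3 - <<'E'
from h import *
go(.340,.2327,.13,-99)
f=shot('wrist','w18');
E
```

```text
time_s: 18.15
position: [0.3385, 0.2307, 0.1292]
ee_rot: [179.6, -0.3, -99.3]
contact_force: [-0.7, 0.2, -1.7]
opening: 0.0292
t 18.15 p [0.3385 0.2307 0.1292] rot [179.65  -0.25 -99.25] F [-0.7  0.2 -1.7] op 0.0292
shift [-0.0022 -0.0012 -0.0008] roll -0.004 rows 0.1
```

View pics/w18.png

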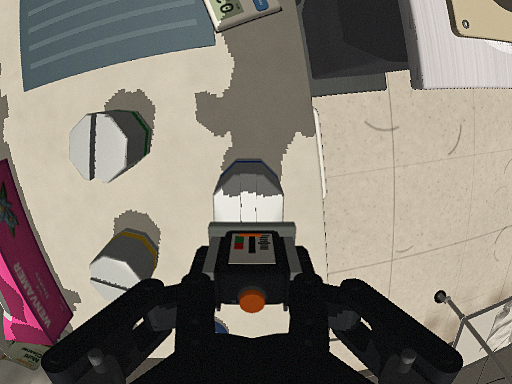

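```bash
python3 - <<'E'
from h import *
f=last();cv2.imwrite('pics/w18c.png',cv2.resize(f['image'][145:315,190:310],None,fx=3.5,fy=3.5,interpolation=2)); cv2.imwrite('pics/w18d.png',cv2.resize(f['image'][150:230,200:300],None,fx=7,fy=7,interpolation=2))
E
```

```text
(no output)
```

View pics/w18d.png

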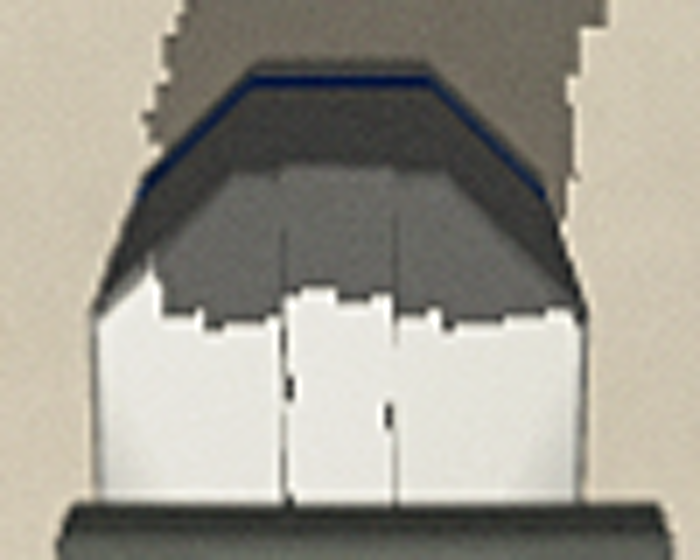

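View pics/w18c.png

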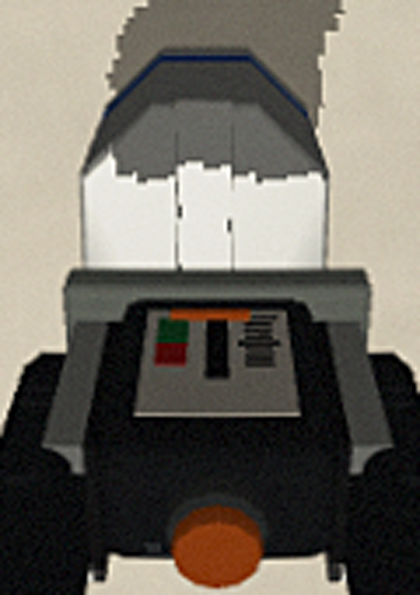

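```bash
python3 - <<'E'
from h import *
from scipy.spatial.transform import Rotation as Ro
f=last();s=st();R=Ro.from_euler('xyz',s['ee_rot'],degrees=True).as_matrix()
def t(u,v,z): return R.T@(fplane(f,200+u/7,150+v/7,z)-s['position'])
for n,u,v,z in [('slotL',283,480,.062),('slotR',394,480,.062),('slotLf',283,240,.062),('slotRf',394,220,.062),('cupL',98,500,.062),('cupR',582,500,.062),('cupfarL',245,172,.062),('cupfarR',440,172,.062),('barL',75,507,.1145+.008),('barR',658,507,.1145+.008),('barL',60,548,.1145),('barR',668,548,.1145)]: print(n,t(u,v,z).round(4))
E
```

```text
t 18.2 p [0.3401 0.2311 0.1308] rot [ 1.7979e+02 -1.6000e-01 -9.9310e+01] F [ 0.   0.2 -1.3] op 0.0292
slotL [-0.0086 -0.0057  0.0688]
slotR [-0.0086  0.0064  0.0688]
slotLf [ 0.0188 -0.0054  0.0689]
slotRf [0.021  0.0062 0.0689]
cupL [-0.0111 -0.0262  0.0687]
cupR [-0.0111  0.0272  0.0689]
cupfarL [ 0.0262 -0.0093  0.0689]
cupfarR [0.0262 0.0109 0.0689]
barL [ 0.0154 -0.0199  0.0083]
barR [0.0153 0.0259 0.0085]
barL [ 0.008  -0.0225  0.0163]
barR [0.0079 0.0283 0.0164]
```

```bash
python3 - <<'E'
from h import *
from scipy.spatial.transform import Rotation as Ro
f=last();s=st();R=Ro.from_euler('xyz',s['ee_rot'],degrees=True).as_matrix()
def t(u,v,z): return R.T@(fplane(f,200+u/7,150+v/7,z)-s['position'])
for b in (.1145,.1175):
  for n,u,v,z in [('barL',75,507,b),('barR',658,507,b),('barL',60,548,b+.008),('barR',668,548,b+.008)]: print(n,t(u,v,z).round(4))
E
```

```text
t 18.2 p [0.3401 0.2311 0.1308] rot [ 1.7979e+02 -1.6000e-01 -9.9310e+01] F [ 0.   0.2 -1.3] op 0.0292
barL [ 0.0118 -0.0211  0.0163]
barR [0.0117 0.0272 0.0165]
barL [ 0.0118 -0.0213  0.0083]
barR [0.0117 0.0269 0.0085]
barL [ 0.0131 -0.0206  0.0133]
barR [0.013  0.0267 0.0135]
barL [ 0.0132 -0.0208  0.0053]
barR [0.0131 0.0264 0.0055]
```

```bash
python3 -m inch '[[[-0.002,-0.0025,0,0,-1],[-0.002,-0.0025,0,0,-1],[-0.002,-0.0025,0.02,0,-1],[-0.002,-0.0025,0.035,0,-1],[-0.002,-0.0025,0.035,0,-1],[-0.002,-0.0025,0.035,0,-1]]]'
python3 - <<'E'
from h import *
st();f=shot('wrist','w19');cv2.imwrite('pics/w19c.png',cv2.resize(f['image'][150:320,190:310],None,fx=3.5,fy=3.5,interpolation=2))
E
```

```text
time_s: 18.8
position: [0.3456, 0.2336, 0.0981]
ee_rot: [-180.0, 0.0, -99.4]
contact_force: [0.7, 0.4, -1.5]
opening: 0.0292
t 18.8 p [0.3456 0.2336 0.0981] rot [-1.7996e+02  3.0000e-02 -9.9350e+01] F [ 0.7  0.4 -1.5] op 0.0292
```

View pics/w19c.png

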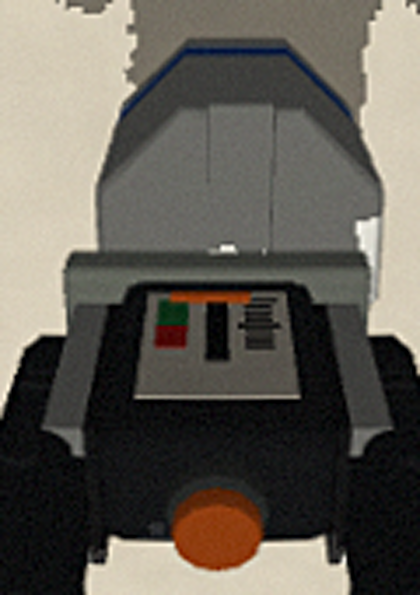

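```bash
python3 - <<'E'
from h import *
from scipy.spatial.transform import Rotation as Ro
f=last();T=f['camera_from_world'];print(-T[:3,:3].T@T[:3,3])
R=Ro.from_euler('xyz',[180,0,-99.35],degrees=True).as_matrix();p=np.array([.3456,.2336,.0981])
def t(u,v,z): return (R.T@(fplane(f,190+u/3.5,150+v/3.5,z)-p)).round(4)
for n,u,v,z in [('slotL',209,150,.062),('slotR',274,150,.062),('slotL',209,110,.062),('slotR',273,110,.062),('slotR',274,235,.062),('cupL',98,195,.062),('cupR',382,190,.062),('barL',68,256,.0826),('barR',366,252,.0826),('barL',64,278,.0906),('barR',370,278,.0906)]: print(n,t(u,v,z))
st()
E
```

```text
[0.3314271  0.15281143 0.23957888]
slotL [ 0.0219 -0.0002  0.0361]
slotR [0.0219 0.0115 0.0361]
slotL [ 0.0294 -0.0002  0.0361]
slotR [0.0294 0.0112 0.0361]
slotR [0.0052 0.0119 0.0361]
cupL [ 0.0131 -0.0206  0.0361]
cupR [0.0141 0.0317 0.0361]
barL [ 0.0102 -0.0236  0.0155]
barR [0.0109 0.026  0.0155]
barL [ 0.01   -0.0232  0.0075]
barR [0.01   0.0257 0.0075]
t 18.85 p [0.346  0.2338 0.0984] rot [-1.7991e+02  6.0000e-02 -9.9350e+01] F [ 0.  -0.4 -1.3] op 0.0292
```

```bash
python3 -m inch '[[[0,0.0045,0,0,-1],[0,0.0045,0,0,-1],[0,0.0045,0,0,-1],[0,0.0045,0,0,-1],[0,0.0045,0,0,-1]]]'
python3 - <<'E'
from h import *
st();f=shot('wrist','w20');cv2.imwrite('pics/w20c.png',cv2.resize(f['image'][150:320,190:310],None,fx=3.5,fy=3.5,interpolation=2));st()
E
```

```text
time_s: 19.35
position: [0.3406, 0.2343, 0.0975]
ee_rot: [-180.0, 0.0, -99.3]
contact_force: [-0.3, 0.2, -2.2]
opening: 0.0293
t 19.35 p [0.3406 0.2343 0.0975] rot [-1.7998e+02  1.0000e-02 -9.9310e+01] F [-0.3  0.2 -2.2] op 0.0293
t 19.4 p [0.3405 0.2343 0.0974] rot [-179.99    0.    -99.31] F [ 0.  -1.1 -2. ] op 0.0293
```

View pics/w20c.png

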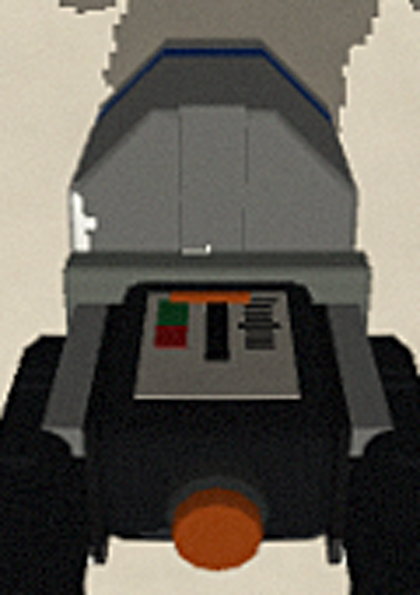

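```bash
python3 -m inch '[[[0,-0.0005,0.004,0,-1],[0,-0.0005,0.008,0,-1],[0,-0.0005,0.012,0,-1],[0,-0.0005,0.015,0,-1],[0,-0.0005,0.018,0,-1],[0,-0.0005,0.02,0,-1],[0,-0.0005,0.02,0,-1],[0,-0.0005,0.02,0,-1]]]'
python3 - <<'E'
from h import *
st();f=shot('wrist','w21');cv2.imwrite('pics/w21c.png',cv2.resize(f['image'][150:320,190:310],None,fx=3.5,fy=3.5,interpolation=2))
E
```

```text
time_s: 20.2
position: [0.3411, 0.2342, 0.0775]
ee_rot: [-180.0, 0.0, -99.3]
contact_force: [-0.6, -1.8, 5.8]
opening: 0.0294
t 20.2 p [0.3411 0.2342 0.0775] rot [-179.99    0.    -99.32] F [-0.6 -1.8  5.8] op 0.0294
```

View pics/w21c.png

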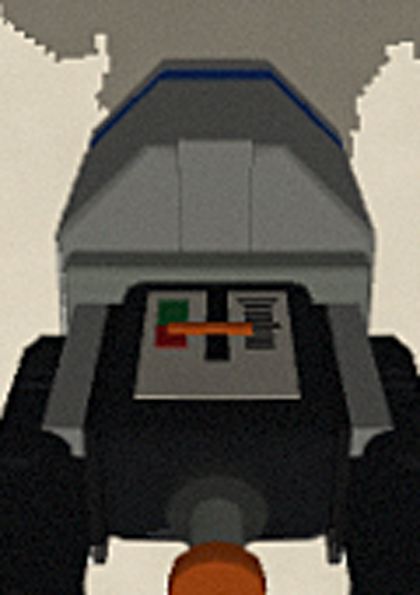

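```bash
python3 -m inch '[[[0,0,0.001,0,-1],[0,0,0.002,0,-1],[0,0,0.003,0,-1],[0,0,0.003,0,-1],[0,0,0.003,0,-1],[0,0,0.003,0,-1]]]'
python3 - <<'E'
from h import *
st();f=shot('wrist','w22');cv2.imwrite('pics/w22c.png',cv2.resize(f['image'][150:320,190:310],None,fx=3.5,fy=3.5,interpolation=2))
E
```

```text
time_s: 20.85
position: [0.3412, 0.2343, 0.0774]
ee_rot: [-180.0, -0.0, -99.3]
contact_force: [-9.5, -5.5, 31.1]
opening: 0.0291
t 20.85 p [0.3412 0.2343 0.0774] rot [-1.7999e+02 -1.0000e-02 -9.9310e+01] F [-9.5 -5.5 31.1] op 0.0291
```

View pics/w22c.png

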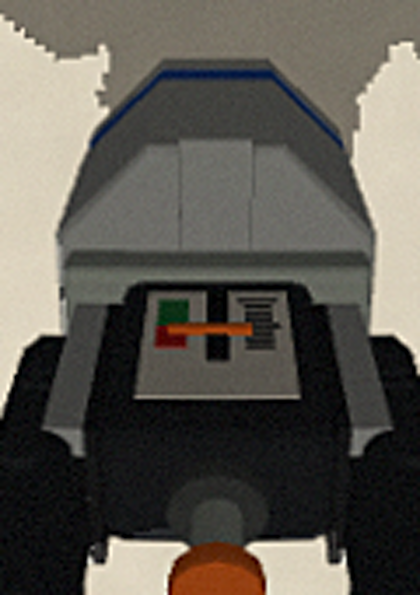

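```bash
python3 -m inch '[[[0,0,-0.001,0,-1],[0,0,-0.002,0,-1],[0,0,-0.002,0,-1],[0,0,-0.002,0,-1],[0,0,-0.002,0,-1],[0,0,-0.002,0,-1],[0,0,-0.002,0,-1],[0,0,-0.002,0,-1]]]'
python3 -m inch '[[[0,0,0,0,-1],[0,0,0,0,-1],[0,0,-0.03,0,-1],[0,0,-0.08,0,-1],[0,0,-0.11,0,-1]]]'
python3 - <<'E'
from h import *
go(.4752,.2859,.187,158);f=shot('wrist','w23')
E
```

```text
time_s: 21.7
position: [0.3411, 0.2342, 0.0775]
ee_rot: [-180.0, -0.0, -99.3]
contact_force: [-3.7, -2.8, 13.8]
opening: 0.0294
time_s: 22.2
position: [0.3417, 0.2346, 0.1885]
ee_rot: [-179.9, 0.1, -99.3]
contact_force: [1.1, 0.3, -1.5]
opening: 0.0294
t 22.2 p [0.3417 0.2346 0.1885] rot [-1.7988e+02  9.0000e-02 -9.9310e+01] F [ 1.1  0.3 -1.5] op 0.0294
shift [-0.0723 -0.1234  0.0019] roll 1.792 rows 12.0
```

View pics/w23.png

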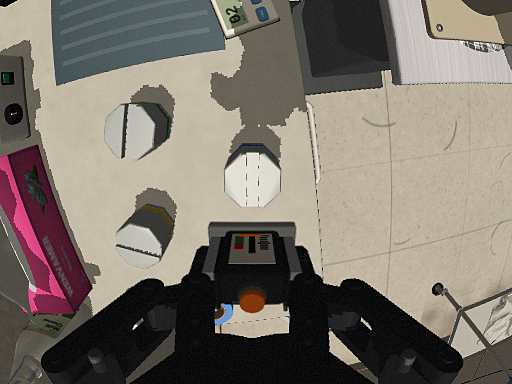

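```bash
python3 -m inch '[[[-0.072,-0.123,0,1.797,-1],[-0.072,-0.123,0,1.797,-1],[-0.072,-0.123,0,1.797,-1],[-0.072,-0.123,0,1.797,-1],[-0.072,-0.123,0,1.797,-1],[-0.072,-0.123,0,1.797,-1],[-0.072,-0.123,0,1.797,-1],[-0.072,-0.123,0,1.797,-1]]]'
python3 - <<'E'
from h import *
go(.4752,.2859,.12,157.7)
E
```

```text
time_s: 23.05
position: [0.4735, 0.2851, 0.1848]
ee_rot: [-180.0, -0.1, -168.4]
contact_force: [-0.0, -0.1, -0.9]
opening: 0.0295
t 23.05 p [0.4735 0.2851 0.1848] rot [-1.7998e+02 -1.0000e-01 -1.6843e+02] F [-0.  -0.1 -0.9] op 0.0295
shift [-0.0019  0.0005  0.0648] roll 0.591 rows 3.9
```

```bash
python3 -m inch '[[[-0.002,0,0,0.591,-1],[-0.002,0,0,0.591,-1],[-0.002,0,0.03,0.591,-1],[-0.002,0,0.065,0.591,-1],[-0.002,0,0.08,0.591,-1],[-0.002,0,0.08,0.591,-1],[-0.002,0,0.08,0.591,-1],[-0.002,0,0.08,0.591,-1]]]'
python3 - <<'E'
from h import *
st();f=shot('wrist','w24');cv2.imwrite('pics/w24c.png',cv2.resize(f['image'][150:320,190:310],None,fx=3.5,fy=3.5,interpolation=2));st()
E
```

```text
time_s: 23.85
position: [0.477, 0.2862, 0.1074]
ee_rot: [179.9, 0.1, 158.1]
contact_force: [0.3, -0.2, -0.6]
opening: 0.0293
t 23.85 p [0.477  0.2862 0.1074] rot [1.7990e+02 9.0000e-02 1.5808e+02] F [ 0.3 -0.2 -0.6] op 0.0293
t 23.9 p [0.4772 0.2863 0.1077] rot [1.7988e+02 1.1000e-01 1.5807e+02] F [-0.1  0.3 -1.7] op 0.0297
```

View pics/w24c.png

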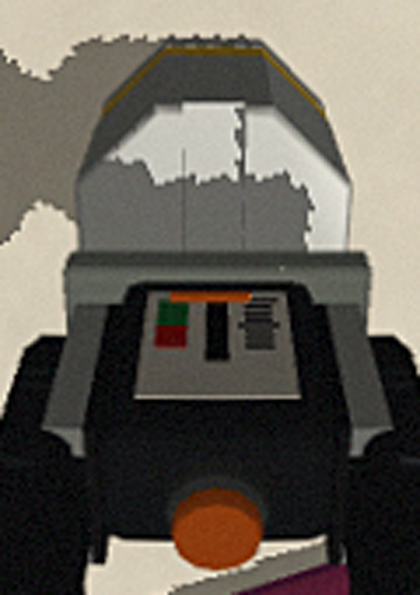

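```bash
python3 -m inch '[[[0,-0.0005,0.006,0,-1],[0,-0.0005,0.012,0,-1],[0,-0.0005,0.018,0,-1],[0,-0.0005,0.022,0,-1],[0,-0.0005,0.026,0,-1],[0,-0.0005,0.029,0,-1],[0,-0.0005,0.03,0,-1],[0,-0.0005,0.03,0,-1]]]'
python3 - <<'E'
from h import *
st();f=shot('wrist','w25');cv2.imwrite('pics/w25c.png',cv2.resize(f['image'][150:320,190:310],None,fx=3.5,fy=3.5,interpolation=2));st()
E
```

```text
time_s: 24.7
position: [0.476, 0.2853, 0.0775]
ee_rot: [180.0, 0.0, 158.1]
contact_force: [-2.0, -1.1, 9.8]
opening: 0.0294
t 24.7 p [0.476  0.2853 0.0775] rot [1.7999e+02 2.0000e-02 1.5807e+02] F [-2.  -1.1  9.8] op 0.0294
t 24.75 p [0.4759 0.2853 0.0775] rot [1.7999e+02 2.0000e-02 1.5807e+02] F [-1.9 -2.2  9.1] op 0.0296
```

View pics/w25c.png

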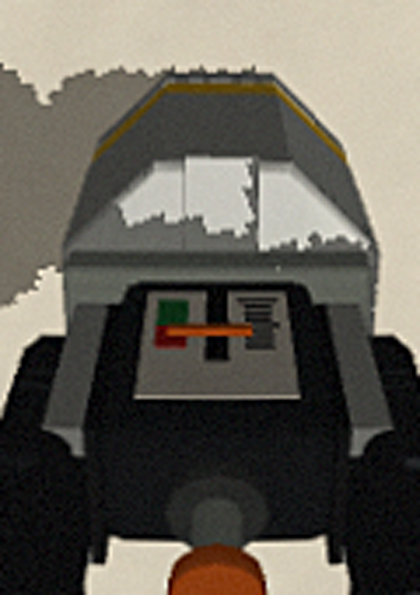

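```bash
python3 -m inch '[[[0,0,0.001,0,-1],[0,0,0.001,0,-1],[0,0,0.001,0,-1],[0,0,0.001,0,-1],[0,0,0.001,0,-1],[0,0,0.001,0,-1],[0,0,0.001,0,-1],[0,0,0.001,0,-1]]]'
python3 -m inch '[[[0,0,0,0,-1],[0,0,0,0,-1],[0,0,0,0,-1],[0,0,-0.03,0,-1],[0,0,-0.08,0,-1],[0,0,-0.11,0,-1]]]'
python3 - <<'E'
from h import *
go(.4491,.166,.187,70.5);f=shot('wrist','w26')
E
```

```text
time_s: 25.55
position: [0.476, 0.2853, 0.0775]
ee_rot: [180.0, 0.0, 158.1]
contact_force: [-4.6, -0.7, 14.7]
opening: 0.0294
time_s: 26.15
position: [0.4766, 0.2857, 0.1878]
ee_rot: [179.9, 0.1, 158.1]
contact_force: [1.2, 0.6, -1.2]
opening: 0.0291
t 26.15 p [0.4766 0.2857 0.1878] rot [1.7988e+02 1.1000e-01 1.5807e+02] F [ 1.2  0.6 -1.2] op 0.0291
shift [-0.0191 -0.1213  0.0006] roll 1.528 rows 10.2
```

View pics/w26.png

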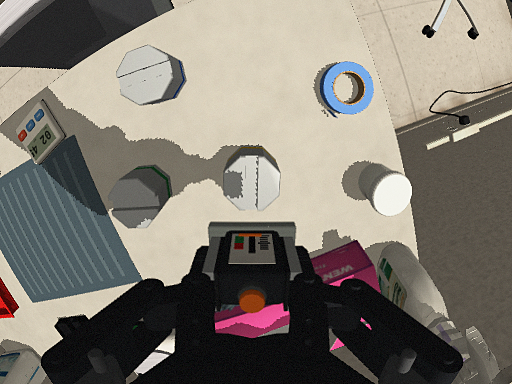

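```bash
python3 -m inch '[[[-0.019,-0.121,0,-1.613,-1],[-0.019,-0.121,0,-1.613,-1],[-0.019,-0.121,0,-1.613,-1],[-0.019,-0.121,0,-1.613,-1],[-0.019,-0.121,0,-1.613,-1],[-0.019,-0.121,0,-1.613,-1],[-0.019,-0.121,0,-1.613,-1],[-0.019,-0.121,0,-1.613,-1]]]'
python3 - <<'E'
from h import *
go(.4491,.166,.107,-109.5)
E
```

```text
time_s: 27.0
position: [0.4477, 0.1657, 0.1844]
ee_rot: [180.0, -0.1, -133.7]
contact_force: [-0.7, -0.4, -2.0]
opening: 0.0294
t 27.0 p [0.4477 0.1657 0.1844] rot [ 1.7996e+02 -5.0000e-02 -1.3366e+02] F [-0.7 -0.4 -2. ] op 0.0294
shift [-0.0012 -0.0009  0.0774] roll -0.422 rows 2.8
```

```bash
python3 -m inch '[[[0,-0.001,0,-0.42,-1],[0,-0.001,0,-0.42,-1],[0,-0.001,0.03,-0.42,-1],[0,-0.001,0.065,-0.42,-1],[0,-0.001,0.078,-0.42,-1],[0,-0.001,0.078,-0.42,-1],[0,-0.001,0.078,-0.42,-1],[0,-0.001,0.078,-0.42,-1]]]'
python3 - <<'E'
from h import *
st();f=shot('wrist','w27');cv2.imwrite('pics/w27c.png',cv2.resize(f['image'][150:320,190:310],None,fx=3.5,fy=3.5,interpolation=2));st()
E
```

```text
time_s: 27.8
position: [0.4505, 0.1656, 0.1089]
ee_rot: [-179.8, 0.1, -109.9]
contact_force: [0.3, 0.1, -1.8]
opening: 0.0295
t 27.8 p [0.4505 0.1656 0.1089] rot [-1.7985e+02  1.0000e-01 -1.0994e+02] F [ 0.3  0.1 -1.8] op 0.0295
t 27.85 p [0.4505 0.1656 0.109 ] rot [-1.7984e+02  1.1000e-01 -1.0995e+02] F [ 0.  -0.6 -0.8] op 0.0292
```

View pics/w27c.png

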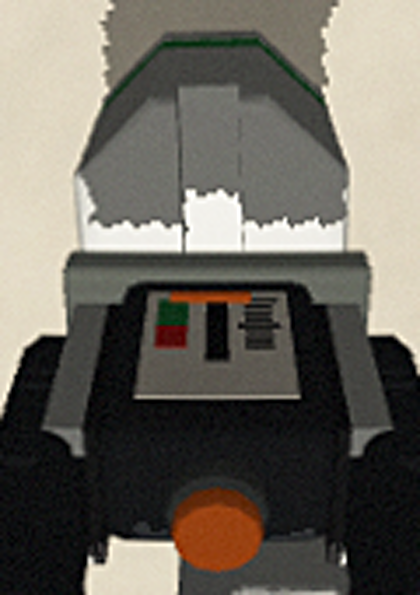

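Slot (x 181–242, centre ≈ 212) lies under the bar's centre (216): aligned; descend.

```bash
python3 -m inch '[[[0,-0.0005,0.006,0,-1],[0,-0.0005,0.012,0,-1],[0,-0.0005,0.018,0,-1],[0,-0.0005,0.023,0,-1],[0,-0.0005,0.027,0,-1],[0,-0.0005,0.03,0,-1],[0,-0.0005,0.032,0,-1],[0,-0.0005,0.032,0,-1]]]'
python3 -m inch '[[[0,0,0,0,-1],[0,0,0,0,-1]]]'
python3 - <<'E'
from h import *
st();f=shot('wrist','w28');cv2.imwrite('pics/w28c.png',cv2.resize(f['image'][150:320,190:310],None,fx=3.5,fy=3.5,interpolation=2));st()
E
```

```text
time_s: 28.65
position: [0.4492, 0.165, 0.0775]
ee_rot: [180.0, -0.0, -109.9]
contact_force: [-7.1, -1.1, 18.2]
opening: 0.0292
time_s: 28.85
position: [0.4492, 0.165, 0.0775]
ee_rot: [180.0, -0.0, -109.9]
contact_force: [-7.1, -1.4, 18.0]
opening: 0.0294
t 28.85 p [0.4492 0.165  0.0775] rot [ 1.7998e+02 -2.0000e-02 -1.0993e+02] F [-7.1 -1.4 18. ] op 0.0294
t 28.9 p [0.4492 0.165  0.0775] rot [ 1.7998e+02 -2.0000e-02 -1.0993e+02] F [-6.4 -2.3 17.2] op 0.0289
```

View pics/w28c.png

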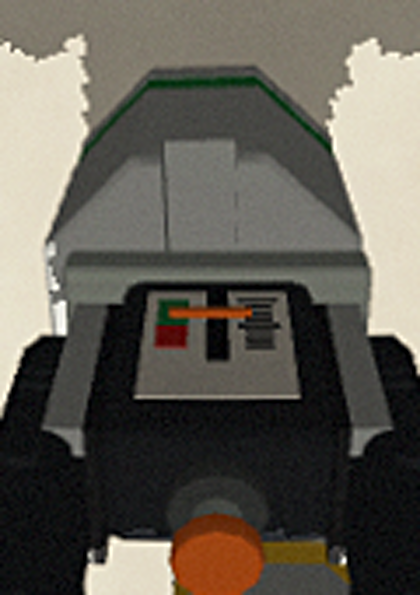

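```bash
python3 -m inch '[[[0,0,0,0,-1],[0,0,0,0,-1],[0,0,0,0,-1],[0,0,0,0,-1],[0,0,0,0,-1],[0,0,0,0,-1],[0,0,0,0,-1],[0,0,0,0,-1]]]'
python3 -m inch '[[[0,0,-0.03,0,-1],[0,0,-0.08,0,-1],[0,0,-0.12,0,-1],[0,0,-0.12,0,-1]]]'
python3 - <<'E'
from h import *
go(.6254,-.1059,.197,174.6);f=shot('wrist','w29')
E
```

```text
time_s: 29.7
position: [0.4492, 0.165, 0.0775]
ee_rot: [180.0, -0.0, -109.9]
contact_force: [-7.1, -2.2, 17.7]
opening: 0.0295
time_s: 30.1
position: [0.4544, 0.1662, 0.2017]
ee_rot: [-179.4, 0.4, -109.9]
contact_force: [1.6, 0.8, -1.5]
opening: 0.0295
t 30.1 p [0.4544 0.1662 0.2017] rot [-179.36    0.4  -109.94] F [ 1.6  0.8 -1.5] op 0.0295
shift [ 0.1975 -0.2535  0.0061] roll 1.317 rows 8.8
```

View pics/w29.png

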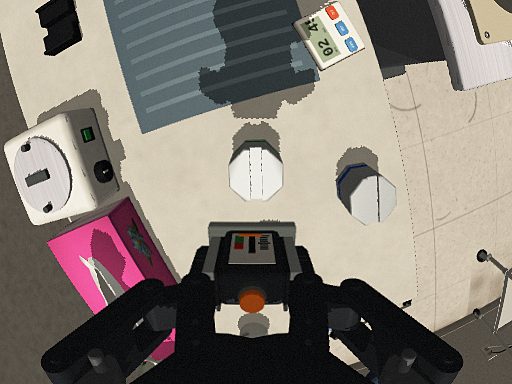

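```bash
python3 -m inch '[[[0.1975,-0.2535,0,1.317,-1],[0.1975,-0.2535,0,1.317,-1],[0.1975,-0.2535,0,1.317,-1],[0.1975,-0.2535,0,1.317,-1],[0.1975,-0.2535,0,1.317,-1],[0.1975,-0.2535,0,1.317,-1],[0.1975,-0.2535,0,1.317,-1],[0.1975,-0.2535,0,1.317,-1]]]'
python3 -m inch '[[[0.0,0.0,0.0,0.06,-1],[0,0,0,0.06,-1],[0,0,0,0.06,-1],[0,0,0,0.06,-1]]]'
python3 - <<'E'
from h import *
go(.6254,-.1059,.08,174.6)
E
```

```text
time_s: 30.95
position: [0.621, -0.1103, 0.1923]
ee_rot: [-180.0, -0.1, -179.3]
contact_force: [-1.1, 1.0, -1.4]
opening: 0.0291
time_s: 31.35
position: [0.6198, -0.1067, 0.1943]
ee_rot: [180.0, -0.1, 177.9]
contact_force: [0.9, -0.1, -1.5]
opening: 0.0296
t 31.35 p [ 0.6198 -0.1067  0.1943] rot [ 1.7998e+02 -9.0000e-02  1.7794e+02] F [ 0.9 -0.1 -1.5] op 0.0296
shift [-0.0058  0.0009  0.1143] roll 0.058 rows 2.3
```

```bash
python3 -m inch '[[[-0.0045,0.001,0.04,0.058,-1],[-0.0045,0.001,0.08,0.058,-1],[-0.0045,0.001,0.114,0.058,-1],[-0.0045,0.001,0.114,0.058,-1],[-0.0045,0.001,0.114,0.058,-1],[-0.0045,0.001,0.114,0.058,-1]]]'
python3 - <<'E'
from h import *
go(.6254,-.1059,.034,174.6);f=shot('wrist','w30');cv2.imwrite('pics/w30c.png',cv2.resize(f['image'][120:320,170:330],None,fx=3,fy=3,interpolation=2))
E
```

```text
time_s: 31.95
position: [0.6269, -0.1067, 0.0839]
ee_rot: [-180.0, 0.2, 174.6]
contact_force: [-0.3, 0.0, -0.7]
opening: 0.0297
t 31.95 p [ 0.6269 -0.1067  0.0839] rot [-179.95    0.25  174.57] F [-0.3  0.  -0.7] op 0.0297
shift [0.0018 0.0007 0.0499] roll -0.001 rows 1.0
```

View pics/w30c.png

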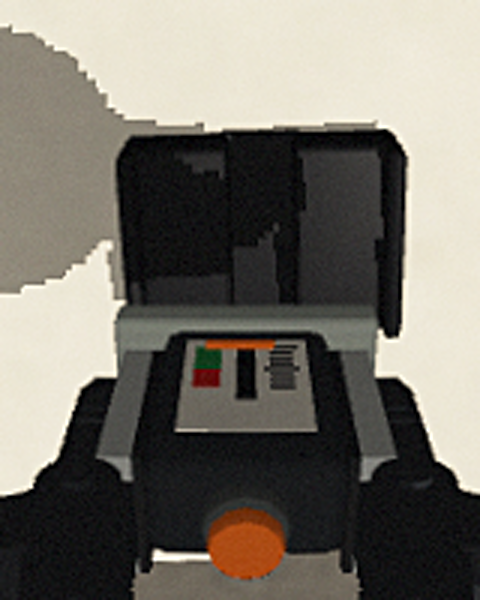

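```bash
python3 -m inch '[[[0.005,0.0025,0,0,-1],[0.005,0.0025,0.015,0,-1],[0.005,0.0025,0.03,0,-1],[0.005,0.0025,0.04,0,-1],[0.005,0.0025,0.046,0,-1],[0.005,0.0025,0.05,0,-1],[0.005,0.0025,0.051,0,-1],[0.005,0.0025,0.051,0,-1]]]'
python3 - <<'E'
from h import *
st();f=shot('wrist','w31');cv2.imwrite('pics/w31c.png',cv2.resize(f['image'][120:320,170:330],None,fx=3,fy=3,interpolation=2))
E
```

```text
time_s: 32.8
position: [0.6185, -0.1028, 0.0335]
ee_rot: [180.0, -0.2, 174.5]
contact_force: [-11.4, 2.4, 23.9]
opening: 0.0293
t 32.8 p [ 0.6185 -0.1028  0.0335] rot [179.99  -0.2  174.55] F [-11.4   2.4  23.9] op 0.0293
```

View pics/w31c.png

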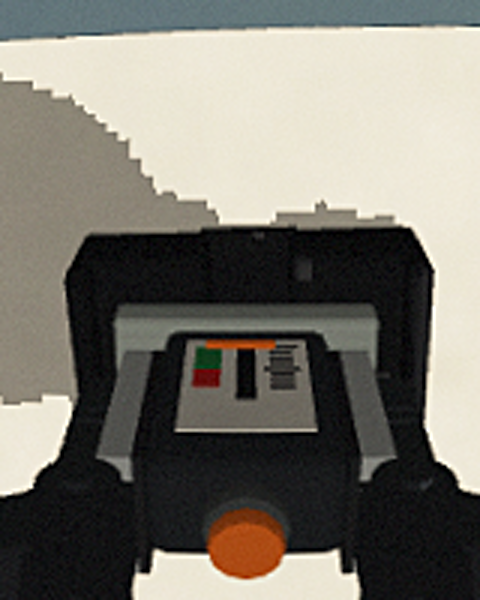

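```bash
python3 -m inch '[[[0,0,-0.001,0,0.2],[0,0,-0.001,0,0.6],[0,0,-0.001,0,1],[0,0,-0.001,0,1],[0,0,-0.05,0,1],[0,0,-0.1,0,1],[0,0,-0.15,0,1],[0,0,-0.15,0,1]]]'
python3 - <<'E'
from h import *
st();f=shot('wrist','w32')
E
```

```text
time_s: 33.65
position: [0.6259, -0.1048, 0.1891]
ee_rot: [-179.8, 0.9, 174.5]
contact_force: [1.4, -0.3, 0.4]
opening: 0.0853
t 33.65 p [ 0.6259 -0.1048  0.1891] rot [-179.85    0.89  174.55] F [ 1.4 -0.3  0.4] op 0.0853
```

View pics/w32.png

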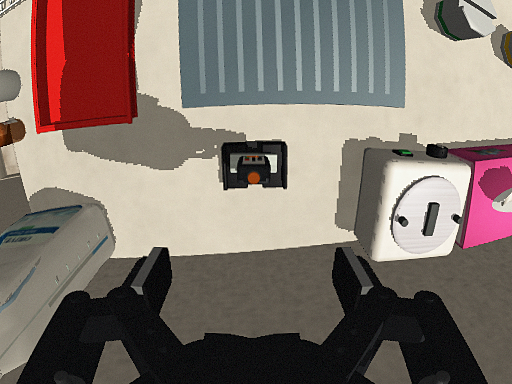

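```bash
python3 - <<'E'
from h import *
f=optics.grab_frame('top');im=f['image'];h=cv2.cvtColor(im,cv2.COLOR_BGR2HSV)
m=(((h[...,0]<8)|(h[...,0]>172))&(h[...,1]>150)&(h[...,2]>60)).astype(np.uint8);m[:185]=0
m=cv2.morphologyEx(m,cv2.MORPH_CLOSE,np.ones((9,9)))
c=max(cv2.findContours(m,0,2)[0],key=cv2.contourArea);R=cv2.minAreaRect(c)
P=np.array([onplane(f,*p,.028)[:2] for p in cv2.boxPoints(R)]);print('tray',R,P,P.mean(0))
print(np.hypot(*(P[0]-P[1])),np.hypot(*(P[1]-P[2])))
m=((h[...,0]>85)&(h[...,0]<115)&(h[...,1]>25)&(h[...,1]<130)).astype(np.uint8);m[:180]=0;m[:,:215]=0;m[:,315:]=0
m=cv2.morphologyEx(m,cv2.MORPH_CLOSE,np.ones((7,7)));m=cv2.morphologyEx(m,cv2.MORPH_OPEN,np.ones((9,9)))
c=max(cv2.findContours(m,0,2)[0],key=cv2.contourArea);R=cv2.minAreaRect(c)
P=np.array([onplane(f,*p,.002)[:2] for p in cv2.boxPoints(R)]);print('mat',R,P,P.mean(0))
print(np.hypot(*(P[0]-P[1])),np.hypot(*(P[1]-P[2])))
go(.340,.2327,.2,-144.4)
E
```

```text
tray ((344.473388671875, 231.63609313964844), (43.20771026611328, 65.53398895263672), 3.9451863765716553) [[ 0.34754626 -0.21461092]
 [ 0.55116877 -0.23100218]
 [ 0.5434217  -0.36653149]
 [ 0.3400695  -0.3470172 ]] [ 0.44555156 -0.28979045]
0.2042811819700108 0.13575054339471773Traceback (most recent call last):
  File "<stdin>", line 10, in <module>
ValueError: max() iterable argument is empty
```

```bash
python3 - <<'E'
from h import *
go(.340,.2327,.19,171.3)
E
```

```text
t 33.75 p [ 0.6216 -0.1037  0.1821] rot [-179.96    0.23  174.54] F [-0.6 -0.2 -0.1] op 0.0854
shift [ 0.3122  0.3081 -0.0094] roll 0.057 rows 8.8
```

```bash
python3 -m inch '[[[0.312,0.308,-0.01,0.057,1],[0.312,0.308,-0.01,0.057,1],[0.312,0.308,-0.01,0.057,1],[0.312,0.308,-0.01,0.057,1],[0.312,0.308,-0.01,0.057,1],[0.312,0.308,-0.01,0.057,1],[0.312,0.308,-0.01,0.057,1],[0.312,0.308,-0.01,0.057,1]]]'
python3 -m inch '[[[0.02,0.02,0.03,0,1],[0.02,0.02,0.03,0,1],[0.02,0.02,0.03,0,1],[0.02,0.02,0.03,0,1]]]'
python3 - <<'E'
from h import *
go(.340,.2327,.031,171.3);f=shot('wrist','w33')
E
```

```text
time_s: 34.55
position: [0.3604, 0.204, 0.1871]
ee_rot: [-179.9, -0.2, 171.2]
contact_force: [1.2, 1.1, 0.3]
opening: 0.0859
time_s: 34.95
position: [0.3472, 0.2257, 0.1591]
ee_rot: [-180.0, -0.0, 171.2]
contact_force: [0.3, -0.1, -0.4]
opening: 0.0856
t 34.95 p [0.3472 0.2257 0.1591] rot [-1.7995e+02 -3.0000e-02  1.7123e+02] F [ 0.3 -0.1 -0.4] op 0.0856
shift [0.0081 0.0059 0.1281] roll -0.001 rows 2.6
```

View pics/w33.png

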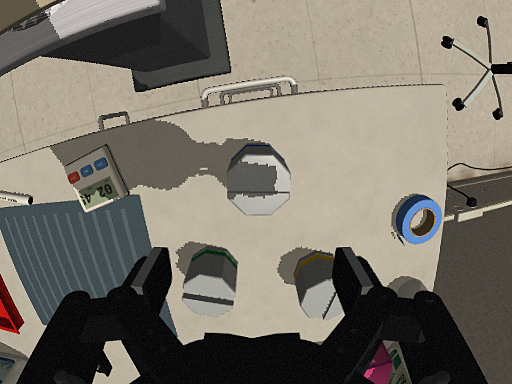

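```bash
python3 - <<'E'
from h import *
f=last();octa(f,[(241,151),(277,150),(290,164),(291,190),(278,210),(247,216)],(0,0),1)
E
python3 -m inch '[[[0.008,0.006,0.03,0,1],[0.008,0.006,0.08,0,1],[0.008,0.006,0.12,0,1],[0.008,0.006,0.128,0,1],[0.008,0.006,0.128,0,1]]]'
python3 - <<'E'
from h import *
go(.340,.2327,.031,171.3)
E
```

```text
ctr [0.3367 0.2319] r 0.0309 normals 43.2 [0.0299 0.032  0.0315 0.0296 0.0308 0.0317]
time_s: 35.5
position: [0.3396, 0.2324, 0.0309]
ee_rot: [-179.9, -0.1, 171.2]
contact_force: [0.6, 0.5, 0.5]
opening: 0.0858
t 35.5 p [0.3396 0.2324 0.0309] rot [-1.7990e+02 -1.3000e-01  1.7118e+02] F [0.6 0.5 0.5] op 0.0858
shift [-0.0004  0.0003 -0.0001] roll -0.002 rows 0.0
```

```bash
python3 -m inch '[[[0,0,0,0,-1],[0,0,0,0,-1],[0,0,0,0,-1],[0,0,0,0,-1],[0,0,0,0,-1],[0,0,-0.03,0,-1],[0,0,-0.08,0,-1],[0,0,-0.12,0,-1]]]'
python3 - <<'E'
from h import *
go(.490,-.294,.15,175)
E
```

```text
time_s: 36.3
position: [0.3397, 0.2334, 0.154]
ee_rot: [179.9, 0.1, 171.3]
contact_force: [2.2, 1.5, -4.1]
opening: 0.0526
t 36.3 p [0.3397 0.2334 0.154 ] rot [1.7995e+02 6.0000e-02 1.7128e+02] F [ 2.2  1.5 -4.1] op 0.0526
shift [-0.2285 -0.4986  0.0038] roll -0.065 rows 11.0
```

```bash
python3 -m inch '[[[-0.2285,-0.4985,0,-0.065,-1],[-0.2285,-0.4985,0,-0.065,-1],[-0.2285,-0.4985,0,-0.065,-1],[-0.2285,-0.4985,0,-0.065,-1],[-0.2285,-0.4985,0,-0.065,-1],[-0.2285,-0.4985,0,-0.065,-1],[-0.2285,-0.4985,0,-0.065,-1],[-0.2285,-0.4985,0,-0.065,-1]]]'
python3 - <<'E'
from h import *
go(.490,-.294,.15,175)
E
```

```text
time_s: 37.1
position: [0.4495, -0.1534, 0.1523]
ee_rot: [-180.0, 0.1, 175.0]
contact_force: [0.4, 1.8, -3.2]
opening: 0.0531
t 37.1 p [ 0.4495 -0.1534  0.1523] rot [-1.8000e+02  9.0000e-02  1.7498e+02] F [ 0.4  1.8 -3.2] op 0.0531
shift [-0.0527 -0.1366  0.0024] roll -0.0 rows 2.9
```

```bash
python3 -m inch '[[[-0.053,-0.137,0,0,-1],[-0.053,-0.137,0,0,-1],[-0.053,-0.137,0,0,-1],[-0.053,-0.137,0,0,-1],[-0.053,-0.137,0,0,-1],[-0.053,-0.137,0,0,-1]]]'
python3 - <<'E'
from h import *
go(.490,-.294,.15,175);f=shot('wrist','w34')
E
```

```text
time_s: 37.7
position: [0.4895, -0.2912, 0.1513]
ee_rot: [179.9, -0.1, 175.0]
contact_force: [0.4, 1.0, -4.8]
opening: 0.0526
t 37.7 p [ 0.4895 -0.2912  0.1513] rot [ 1.7993e+02 -7.0000e-02  1.7502e+02] F [ 0.4  1.  -4.8] op 0.0526
shift [-0.0008 -0.0028  0.0013] roll 0.0 rows 0.1
```

View pics/w34.png

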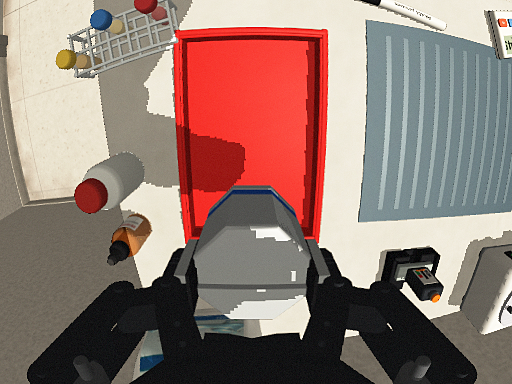

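```bash
python3 - <<'E'
from h import *
f=last()
P=np.array([fplane(f,u,v,.028)[:2] for u,v in [(175,32),(328,31),(319,241),(184,238)]]);print(P.round(4),P.mean(0).round(4),[np.hypot(*(P[i]-P[(i+1)%4])).round(4) for i in range(4)])
E
```

```text
[[ 0.3402 -0.3465]
 [ 0.3508 -0.211 ]
 [ 0.5537 -0.2274]
 [ 0.5384 -0.3643]] [ 0.4458 -0.2873] [np.float64(0.1359), np.float64(0.2035), np.float64(0.1377), np.float64(0.199)]
```

```bash
python3 -m inch '[[[-0.001,-0.001,0.05,0,-1],[-0.001,-0.001,0.09,0,-1],[-0.001,-0.001,0.105,0,-1],[-0.001,-0.001,0.11,0,-1],[-0.001,-0.001,0.113,0,-1],[-0.001,-0.001,0.115,0,-1],[-0.001,-0.001,0.1165,0,-1],[-0.001,-0.001,0.1165,0,-1]]]'
python3 - <<'E'
from h import *
st()
E
```

```text
time_s: 38.55
position: [0.4922, -0.2937, 0.0379]
ee_rot: [-180.0, 0.1, 175.0]
contact_force: [-2.1, 2.4, 5.4]
opening: 0.0526
t 38.55 p [ 0.4922 -0.2937  0.0379] rot [-1.7997e+02  1.4000e-01  1.7503e+02] F [-2.1  2.4  5.4] op 0.0526
```

```bash
python3 -m inch '[[[0,0,0,0,0.3],[0,0,0,0,0.4],[0,0,0,0,0.5],[0,0,0,0,0.6],[0,0,-0.05,0,0.7],[0,0,-0.1,0,1],[0,0,-0.14,0,1],[0,0,-0.14,0,1]]]'
python3 - <<'E'
from h import *
st();f=shot('wrist','w35')
E
```

```text
time_s: 39.35
position: [0.4954, -0.2967, 0.1823]
ee_rot: [-179.6, 0.7, 175.0]
contact_force: [-0.2, -1.0, -0.6]
opening: 0.0854
t 39.35 p [ 0.4954 -0.2967  0.1823] rot [-179.58    0.66  175.01] F [-0.2 -1.  -0.6] op 0.0854
```

View pics/w35.png

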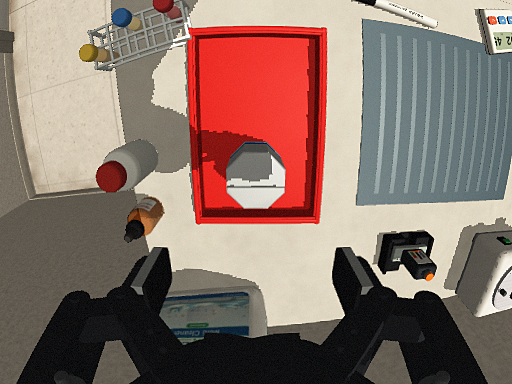

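```bash
python3 - <<'E'
from h import *
go(.4755,.2856,.19,158)
E
```

```text
t 39.4 p [ 0.4937 -0.2955  0.179 ] rot [-179.74    0.41  175.  ] F [-0.5 -0.3 -0. ] op 0.0852
shift [ 0.0687  0.5772 -0.0141] roll 0.297 rows 11.6
```

```bash
python3 -m inch '[[[0.069,0.577,-0.015,0.297,1],[0.069,0.577,-0.015,0.297,1],[0.069,0.577,-0.015,0.297,1],[0.069,0.577,-0.015,0.297,1],[0.069,0.577,-0.015,0.297,1],[0.069,0.577,-0.015,0.297,1],[0.069,0.577,-0.015,0.297,1],[0.069,0.577,-0.015,0.297,1]]]'
python3 - <<'E'
from h import *
go(.4755,.2856,.17,158)
E
```

```text
time_s: 40.2
position: [0.477, 0.106, 0.1836]
ee_rot: [-179.9, -0.1, 158.0]
contact_force: [0.8, -0.6, 0.5]
opening: 0.0857
t 40.2 p [0.477  0.106  0.1836] rot [-1.7993e+02 -1.3000e-01  1.5797e+02] F [ 0.8 -0.6  0.5] op 0.0857
shift [0.0687 0.1659 0.0135] roll -0.001 rows 3.6
```

```bash
python3 -m inch '[[[0.068,0.166,0.013,0,1],[0.068,0.166,0.013,0,1],[0.068,0.166,0.013,0,1],[0.068,0.166,0.013,0,1],[0.068,0.166,0.013,0,1],[0.068,0.166,0.013,0,1]]]'
python3 - <<'E'
from h import *
go(.4755,.2856,.031,158);f=shot('wrist','w36')
E
```

```text
time_s: 40.8
position: [0.4765, 0.2835, 0.1704]
ee_rot: [-179.8, -0.1, 158.1]
contact_force: [0.0, -0.3, 0.2]
opening: 0.0854
t 40.8 p [0.4765 0.2835 0.1704] rot [-1.7984e+02 -1.2000e-01  1.5807e+02] F [ 0.  -0.3  0.2] op 0.0854
shift [0.0014 0.002  0.1394] roll 0.001 rows 2.8
```

View pics/w36.png

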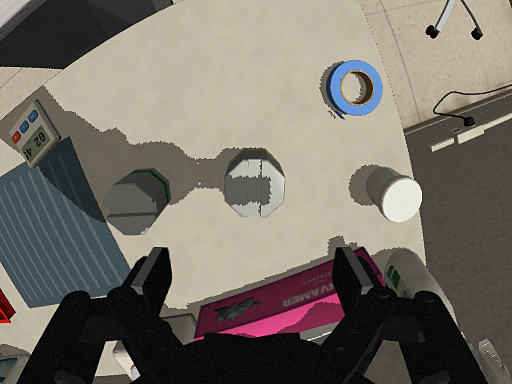

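```bash
python3 -m inch '[[[0.001,0.001,0.05,0,1],[0.001,0.001,0.1,0,1],[0.001,0.001,0.139,0,1],[0.001,0.001,0.139,0,1],[0.001,0.001,0.139,0,1]]]'
python3 -m inch '[[[0,0,0,0,-1],[0,0,0,0,-1],[0,0,0,0,-1],[0,0,0,0,-1],[0,0,0,0,-1],[0,0,-0.03,0,-1],[0,0,-0.08,0,-1],[0,0,-0.12,0,-1]]]'
python3 - <<'E'
from h import *
go(.401,-.285,.15,175)
E
```

```text
time_s: 41.35
position: [0.4768, 0.2835, 0.0331]
ee_rot: [-179.9, -0.1, 157.9]
contact_force: [0.5, 0.2, 0.0]
opening: 0.0853
time_s: 42.15
position: [0.4772, 0.285, 0.1557]
ee_rot: [180.0, 0.0, 158.0]
contact_force: [1.6, 1.5, -2.3]
opening: 0.0529
t 42.15 p [0.4772 0.285  0.1557] rot [1.7995e+02 4.0000e-02 1.5800e+02] F [ 1.6  1.5 -2.3] op 0.0529
shift [-0.1429 -0.557   0.0053] roll -0.297 rows 11.5
```

```bash
python3 -m inch '[[[-0.143,-0.557,0,-0.297,-1],[-0.143,-0.557,0,-0.297,-1],[-0.143,-0.557,0,-0.297,-1],[-0.143,-0.557,0,-0.297,-1],[-0.143,-0.557,0,-0.297,-1],[-0.143,-0.557,0,-0.297,-1],[-0.143,-0.557,0,-0.297,-1],[-0.143,-0.557,0,-0.297,-1]]]'
python3 - <<'E'
from h import *
go(.401,-.285,.15,175)
E
```

```text
time_s: 42.95
position: [0.4246, -0.1071, 0.1541]
ee_rot: [-180.0, 0.1, 175.0]
contact_force: [1.3, 0.8, -3.2]
opening: 0.0528
t 42.95 p [ 0.4246 -0.1071  0.1541] rot [-1.7998e+02  1.1000e-01  1.7503e+02] F [ 1.3  0.8 -3.2] op 0.0528
shift [ 0.0081 -0.1793  0.0042] roll 0.0 rows 3.6
```

```bash
python3 -m inch '[[[0.008,-0.18,0,0,-1],[0.008,-0.18,0,0,-1],[0.008,-0.18,0,0,-1],[0.008,-0.18,0,0,-1],[0.008,-0.18,0,0,-1],[0.008,-0.18,0,0,-1],[0.008,-0.18,0,0,-1]]]'
python3 - <<'E'
from h import *
go(.401,-.285,.037,175);f=shot('wrist','w37')
E
```

```text
time_s: 43.65
position: [0.4012, -0.2828, 0.1532]
ee_rot: [179.9, -0.0, 175.1]
contact_force: [-0.6, -0.1, -2.0]
opening: 0.0529
t 43.65 p [ 0.4012 -0.2828  0.1532] rot [ 1.7995e+02 -3.0000e-02  1.7505e+02] F [-0.6 -0.1 -2. ] op 0.0529
shift [-1.000e-04 -2.400e-03  1.162e-01] roll 0.001 rows 2.3
```

View pics/w37.png

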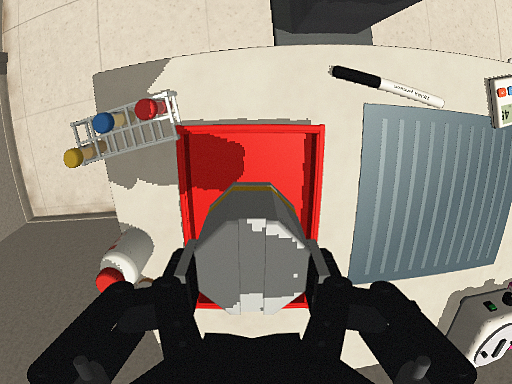

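```bash
python3 -m inch '[[[0,-0.001,0.05,0,-1],[0,-0.001,0.09,0,-1],[0,-0.001,0.105,0,-1],[0,-0.001,0.11,0,-1],[0,-0.001,0.113,0,-1],[0,-0.001,0.115,0,-1],[0,-0.001,0.1165,0,-1],[0,-0.001,0.1165,0,-1]]]'
python3 - <<'E'
from h import *
st()
E
```

```text
time_s: 44.5
position: [0.4016, -0.2841, 0.0402]
ee_rot: [179.9, 0.0, 175.1]
contact_force: [-6.6, 6.5, 16.1]
opening: 0.0529
t 44.5 p [ 0.4016 -0.2841  0.0402] rot [179.93   0.   175.08] F [-6.6  6.5 16.1] op 0.0529
```

```bash
python3 -m inch '[[[0,0,0,0,0.3],[0,0,0,0,0.4],[0,0,0,0,0.5],[0,0,0,0,0.6],[0,0,-0.05,0,0.7],[0,0,-0.1,0,1],[0,0,-0.14,0,1],[0,0,-0.14,0,1]]]'
python3 - <<'E'
from h import *
st();f=shot('wrist','w38')
E
```

```text
time_s: 45.3
position: [0.4053, -0.2887, 0.1835]
ee_rot: [-179.5, 0.6, 175.0]
contact_force: [1.6, -0.2, -0.2]
opening: 0.0852
t 45.3 p [ 0.4053 -0.2887  0.1835] rot [-179.52    0.6   175.  ] F [ 1.6 -0.2 -0.2] op 0.0852
```

View pics/w38.png

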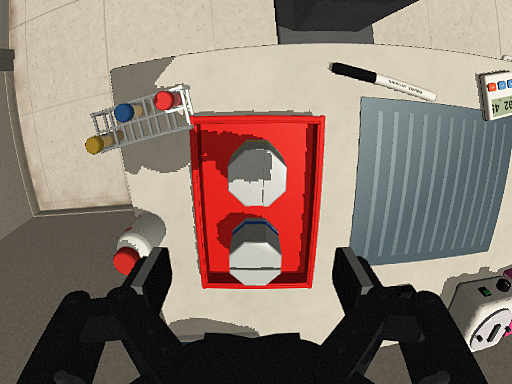

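```bash
python3 - <<'E'
from h import *
f=last()
a=fplane(f,364,97,.002)[:2];b=fplane(f,351,258,.002)[:2];d=(b-a)/np.hypot(*(b-a));n=np.array([-d[1],d[0]]);print(a,b,np.hypot(*(b-a)),'centre',(a+b)/2+n*.13)
octa(f,[(231,161),(247,141),(273,141),(286,161),(286,190),(269,206),(240,206),(228,190)],(0,0),1,.066)
octa(f,[(229,257),(237,243),(272,243),(281,252)],(0,0),1,.066)
go(.4491,.1655,.19,160)
E
```

```text
[ 0.33146015 -0.15836585] [ 0.53478434 -0.17023644] 0.20367041984631096 centre [ 0.44069908 -0.03452213]
ctr [ 0.3951 -0.2835] r 0.0312 normals 37.8 [0.0272 0.0327 0.0342 0.0288 0.0297 0.0316 0.0339 0.0304]
ctr [ 0.485  -0.2927] r 0.0274 normals 10.9 [0.0272 0.0279 0.0268 0.0279]
t 45.35 p [ 0.4038 -0.2873  0.1804] rot [-179.7     0.38  175.  ] F [-0.1 -0.5  0. ] op 0.0855
shift [-0.0057  0.455  -0.0119] roll 0.262 rows 9.1
```

```bash
python3 -m inch '[[[-0.004,0.455,-0.01,0.256,1],[-0.004,0.455,-0.01,0.256,1],[-0.004,0.455,-0.01,0.256,1],[-0.004,0.455,-0.01,0.256,1],[-0.004,0.455,-0.01,0.256,1],[-0.004,0.455,-0.01,0.256,1],[-0.004,0.455,-0.01,0.256,1],[-0.004,0.455,-0.01,0.256,1]]]'
python3 -m inch '[[[0.018,0.05,0,0,1],[0.018,0.05,0,0,1],[0.018,0.05,0,0,1],[0.018,0.05,0,0,1]]]'
python3 - <<'E'
from h import *
go(.4491,.1658,.031,160.5);f=shot('wrist','w39')
E
```

```text
time_s: 46.15
position: [0.4382, 0.1116, 0.184]
ee_rot: [-179.9, -0.1, 160.3]
contact_force: [1.2, -1.2, 0.8]
opening: 0.0857
time_s: 46.55
position: [0.4385, 0.1621, 0.1843]
ee_rot: [-179.9, -0.1, 160.3]
contact_force: [-0.1, 0.0, -0.6]
opening: 0.0858
t 46.55 p [0.4385 0.1621 0.1843] rot [-1.7990e+02 -1.0000e-01  1.6031e+02] F [-0.1  0.  -0.6] op 0.0858
shift [-0.009   0.0074  0.1532] roll -0.003 rows 3.1
```

View pics/w39.png

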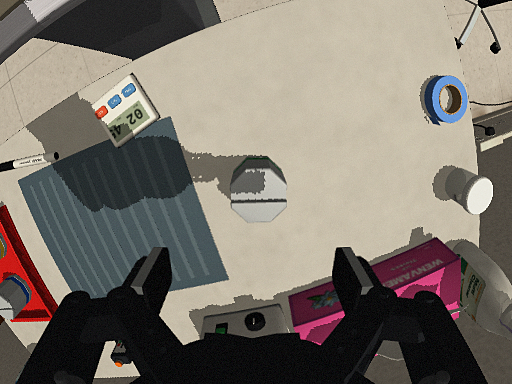

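```bash
python3 - <<'E'
from h import *
f=last();octa(f,[(231,184),(245,165),(274,164),(286,182),(286,204),(271,221),(247,221),(232,206)],(0,0),1)
E
python3 -m inch '[[[-0.009,0.007,0.02,0,1],[-0.009,0.007,0.07,0,1],[-0.009,0.007,0.12,0,1],[-0.009,0.007,0.153,0,1],[-0.009,0.007,0.153,0,1],[-0.009,0.007,0.153,0,1]]]'
python3 -m inch '[[[0,0,0,0,-1],[0,0,0,0,-1],[0,0,0,0,-1],[0,0,0,0,-1],[0,0,0,0,-1],[0,0,-0.03,0,-1],[0,0,-0.08,0,-1],[0,0,-0.1,0,-1]]]'
python3 - <<'E'
from h import *
go(.447,-.03,.13,175)
E
```

```text
ctr [0.4471 0.1658] r 0.0293 normals 26.6 [0.0277 0.0302 0.0313 0.0274 0.0279 0.0307 0.0305 0.0286]
time_s: 47.2
position: [0.45, 0.1652, 0.0325]
ee_rot: [-180.0, -0.1, 160.2]
contact_force: [0.7, 0.5, 0.3]
opening: 0.0856
time_s: 48.0
position: [0.4529, 0.1672, 0.1373]
ee_rot: [179.8, 0.4, 160.4]
contact_force: [1.1, 0.7, -2.2]
opening: 0.0528
t 48.0 p [0.4529 0.1672 0.1373] rot [179.76   0.37 160.35] F [ 1.1  0.7 -2.2] op 0.0528
shift [-0.0607 -0.1877  0.0069] roll -0.256 rows 3.9
```

```bash
python3 -m inch '[[[-0.061,-0.188,0,-0.256,-1],[-0.061,-0.188,0,-0.256,-1],[-0.061,-0.188,0,-0.256,-1],[-0.061,-0.188,0,-0.256,-1],[-0.061,-0.188,0,-0.256,-1],[-0.061,-0.188,0,-0.256,-1],[-0.061,-0.188,0,-0.256,-1]]]'
python3 -m inch '[[[0,0,0.05,0,-1],[0,0,0.085,0,-1],[0,0,0.092,0,-1],[0,0,0.096,0,-1],[0,0,0.099,0,-1],[0,0,0.1,0,-1],[0,0,0.1,0,-1]]]'
python3 - <<'E'
from h import *
st()
E
```

```text
time_s: 48.7
position: [0.4442, -0.0304, 0.1327]
ee_rot: [179.9, 0.0, 175.0]
contact_force: [0.4, 0.1, -3.3]
opening: 0.0523
time_s: 49.4
position: [0.4399, -0.0284, 0.0371]
ee_rot: [179.9, -0.6, 175.2]
contact_force: [-22.2, 4.6, 46.3]
opening: 0.0527
t 49.4 p [ 0.4399 -0.0284  0.0371] rot [179.89  -0.57 175.18] F [-22.2   4.6  46.3] op 0.0527
```

```bash
python3 -m inch '[[[0,0,-0.002,0,-1],[0,0,-0.0035,0,-1],[0,0,-0.0035,0,-1]]]'
python3 -m inch '[[[0,0,0,0,0.3],[0,0,0,0,0.4],[0,0,0,0,0.5],[0,0,0,0,0.7],[0,0,-0.05,0,0.8],[0,0,-0.1,0,1],[0,0,-0.15,0,1],[0,0,-0.15,0,1]]]'
python3 - <<'E'
from h import *
st();f=shot('wrist','w40');shot('top','t40',(100,165,400,285),2.6);shot('side','s40',(170,130,340,310),3.3)
E
```

```text
time_s: 49.7
position: [0.4461, -0.0305, 0.0374]
ee_rot: [-180.0, 0.2, 175.1]
contact_force: [0.1, -0.2, -3.5]
opening: 0.0531
time_s: 50.5
position: [0.45, -0.0324, 0.1935]
ee_rot: [-179.9, 0.8, 175.0]
contact_force: [1.3, 0.1, 0.2]
opening: 0.0854
t 50.5 p [ 0.45   -0.0324  0.1935] rot [-179.9     0.83  174.99] F [1.3 0.1 0.2] op 0.0854
```

View pics/w40.png

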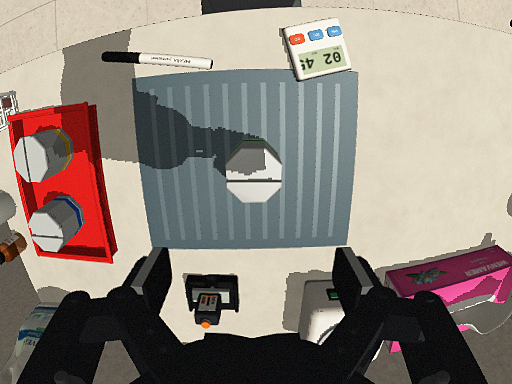

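View pics/s40.png

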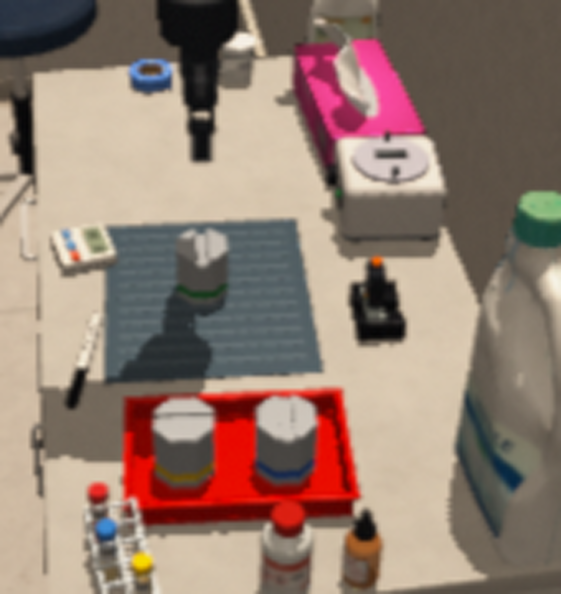

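```bash
python3 - <<'E'
from h import *
a=cv2.imread('pics/w32.png')[130:200,210:300];b=last()['image'][262:335,175:255]
cv2.imwrite('pics/w40c.png',np.hstack([cv2.resize(a,(540,420),interpolation=2)]))
E
```

```text
(no output)
```

View pics/w40c.png

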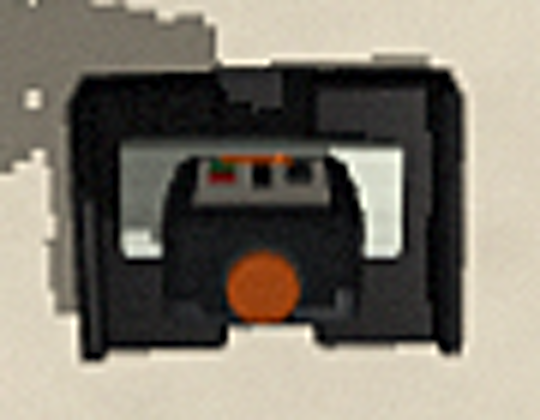

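```bash
python3 -m inch '[[[0,0,0,0,1],[0,0,0,0,1],[0,0,0,0,1]]]'; python3 -c "
from rig import ctrl;print(ctrl.hand_in())"
```

```text
time_s: 50.95
position: [0.4433, -0.0309, 0.1845]
ee_rot: [180.0, -0.2, 175.0]
contact_force: [0.4, 0.2, -0.2]
opening: 0.0855
the job is handed in; nothing more can be done
None
```

All three cups were there. They were turned mouth down, gauged in the order blue, yellow, green, and sorted; the job is handed in after 51 s of the 210 s allowed.

- **Turning:** blue and yellow stood mouth up, so I tipped each over, gripped it lightly near the foot and let it swing mouth down. Green was already mouth down.
- **Gauging:** the gauge's base sat flat on each foot for about a second or more, at the same tool height all three times. I read the depths off the pointer by eye, so they are rough:

| Cup | Pointer | Depth | Went to |
|---|---|---|---|
| Blue | red | about 4 mm | red tray |
| Yellow | red | about 3–3.5 mm | red tray |
| Green | green | about 9 mm | grey mat |

- **Last checks:** the final pictures show blue and yellow standing mouth down in the tray, about 40 and 50 mm from its centre along x. Green stands near the middle of the mat. The gauge is upright near the centre of its stand with its pin free, the bystanders look unmoved, and the gripper is clear.
- **What disagreed:**
  - While the green cup was gauged, its slot looked about 2.5 mm off the base's centre line, but the base still sat flat.
  - Setting green down briefly raised the wrist force to about 46 N. The load went through the cup, and I backed off before letting go.

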